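# Fit the reed boards in an accordion, shut its cover and put the scrapers away

## Task

Fit every reed board lying on the bench into a free bay of the open accordion case, pressing each one down level until all four of its snap standoffs have clicked through. Only when all the boards are in, shut the case's hinged cover fully. Also put the two scrapers away, each slid blade first fully home into a slot of their plywood holder; leave the glue bottle, the parts box and the mug where they are.

Things in the scene. Friction and masses are not known exactly. Their poses are not given: they have to be found in the camera images.
- case: half of an accordion: fixed open-topped dark wooden box, outside 204 (its x) by 158 (its y) by 66 mm high, walls and floor 6 mm; origin at the centre of its underside, z up. White snap standoffs stand on its floor in three bays side by side along x (56 mm apart), four to a bay, for one reed board each. A board not clicked down keeps the cover from shutting
- bay0 (a point): centre of the bay at the case's -x end, at the standoffs' shoulder height (18 mm above the case's underside), axes as the case's. Its four standoffs, at x +-12, y +-54 mm from here, have a 15 mm wide collar whose top is the shoulder, then a 9 mm post with a domed top 19 mm above the shoulder, and a sprung barb on the post's side away from the bay's middle (along y)
- bay1 (a point): the same for the middle bay. A board laid on the four posts without force rests on the barbs' sloping backs, about 11 mm above the shoulders; pushed down with roughly 8 to 15 N in all (less at one end at a time) it drops onto the shoulders and the barbs spring out over it and lock it
- bay2 (a point): the same for the bay at the case's +x end
- lid (a joint): angle of the case's hinged cover, rad: 0 shut, 1.57 upright, 2.0 fully open; it starts open, leaning back. A dark wooden panel 204 by 158 by 6 mm, hinged along the case's +y wall, closing towards the case's -y. The hinge is stiff: the cover stays at any angle, and takes 0.3 N m plus its weight (0.25 kg) to swing, 2 to 4 N near its free edge
- lid_edge (a point): middle of the cover's free edge, on its outer face (158 mm from the hinge line)
- lid_hinge (a point): middle of the hinge line: at case x = 0, y = +79 mm, 66 mm above the case's underside; the cover's inner face passes through it, the outer face is 6 mm off
- glue: white glue bottle, 52 mm wide, 110 mm high; leave alone
- parts_box: open cardboard parts box 90 by 110 by 45 mm; leave alone
- mug: white mug, 76 mm wide, 90 mm high; leave alone
- board1: loose reed board (two or three alike are present, this one may be absent; any fits any bay, either way round): plywood foot 46 (its x) by 132 (y) by 6 mm, four 12 mm square holes at x +-12, y +-54; on it an upright wooden block 18 (x) by 80 (y) mm, top 42 mm above the underside, good to grip across x. Origin at the centre of the underside; 0.1 to 0.17 kg
- board2: as board1; may be absent
- board3: as board1; may be absent
- scraper1: flat scraper (two alike; either fits either slot): steel blade 110 (its x) by 44 (y) by 4 mm lying flat, with an upright wooden grip 40 (x) by 18 (y) mm, its top 44 mm above the underside, centred 30 mm behind (-x of) the blade's middle; the blade's front is its +x end; origin at the centre of the blade's underside; 0.14 kg
- scraper1_tip (a point): middle of scraper1's front edge, on the blade's underside, 55 mm ahead (+x) of its origin
- scraper2: as scraper1
- scraper2_tip (a point): the same point of scraper2
- holder: fixed plywood holder for the scrapers: tray 130 (its x) by 126 (y) by 5 mm; a bridge over it from x = +5 to +65 mm, 26 mm high in all, leaves two flat slots side by side, each 50 mm wide, 11 mm high (5 to 16 mm above the bench), open towards -x, with a back wall at x = +60 mm; the -x half of the tray lies open before them. Origin at the centre of the underside, on the bench
- slot0 (a point): middle of the back wall of the slot on the holder's -y side, at the slot's floor (holder x = +60, y = -30 mm, 5 mm above the bench); axes as the holder's. A blade's front edge comes here
- slot1 (a point): the same for the slot on the +y side (y = +30 mm)
Things that resemble listed ones, but are neither listed nor needed, are in the scene too. What is shaped like the scraper2 but turquoise is not meant. What is shaped like the board2 but purple is not meant.

How it is judged:
On the way, in this order (a step that is already met when the one before it is completed fails the run):
1. every reed board is clicked home in a bay, with the cover still open (((horizontal distance between board1 and bay0 below 0.004 m and z of board1 in the frame of bay0 below 0.0025 m and angle between board1's own z axis and vertical below 0.03 rad and angle between the y axis of board1 and the y axis of case, either way round below 0.06 rad) or (horizontal distance between board1 and bay1 below 0.004 m and z of board1 in the frame of bay1 below 0.0025 m and angle between board1's own z axis and vertical below 0.03 rad and angle between the y axis of board1 and the y axis of case, either way round below 0.06 rad) or (horizontal distance between board1 and bay2 below 0.004 m and z of board1 in the frame of bay2 below 0.0025 m and angle between board1's own z axis and vertical below 0.03 rad and angle between the y axis of board1 and the y axis of case, either way round below 0.06 rad)) and ((horizontal distance between board2 and bay0 below 0.004 m and z of board2 in the frame of bay0 below 0.0025 m and angle between board2's own z axis and vertical below 0.03 rad and angle between the y axis of board2 and the y axis of case, either way round below 0.06 rad) or (horizontal distance between board2 and bay1 below 0.004 m and z of board2 in the frame of bay1 below 0.0025 m and angle between board2's own z axis and vertical below 0.03 rad and angle between the y axis of board2 and the y axis of case, either way round below 0.06 rad) or (horizontal distance between board2 and bay2 below 0.004 m and z of board2 in the frame of bay2 below 0.0025 m and angle between board2's own z axis and vertical below 0.03 rad and angle between the y axis of board2 and the y axis of case, either way round below 0.06 rad)) and ((horizontal distance between board3 and bay0 below 0.004 m and z of board3 in the frame of bay0 below 0.0025 m and angle between board3's own z axis and vertical below 0.03 rad and angle between the y axis of board3 and the y axis of case, either way round below 0.06 rad) or (horizontal distance between board3 and bay1 below 0.004 m and z of board3 in the frame of bay1 below 0.0025 m and angle between board3's own z axis and vertical below 0.03 rad and angle between the y axis of board3 and the y axis of case, either way round below 0.06 rad) or (horizontal distance between board3 and bay2 below 0.004 m and z of board3 in the frame of bay2 below 0.0025 m and angle between board3's own z axis and vertical below 0.03 rad and angle between the y axis of board3 and the y axis of case, either way round below 0.06 rad)) and value of joint lid above 0.6 rad), for 0.2 s.
2. the cover is shut over them (((horizontal distance between board1 and bay0 below 0.004 m and z of board1 in the frame of bay0 below 0.0025 m and angle between board1's own z axis and vertical below 0.03 rad and angle between the y axis of board1 and the y axis of case, either way round below 0.06 rad) or (horizontal distance between board1 and bay1 below 0.004 m and z of board1 in the frame of bay1 below 0.0025 m and angle between board1's own z axis and vertical below 0.03 rad and angle between the y axis of board1 and the y axis of case, either way round below 0.06 rad) or (horizontal distance between board1 and bay2 below 0.004 m and z of board1 in the frame of bay2 below 0.0025 m and angle between board1's own z axis and vertical below 0.03 rad and angle between the y axis of board1 and the y axis of case, either way round below 0.06 rad)) and ((horizontal distance between board2 and bay0 below 0.004 m and z of board2 in the frame of bay0 below 0.0025 m and angle between board2's own z axis and vertical below 0.03 rad and angle between the y axis of board2 and the y axis of case, either way round below 0.06 rad) or (horizontal distance between board2 and bay1 below 0.004 m and z of board2 in the frame of bay1 below 0.0025 m and angle between board2's own z axis and vertical below 0.03 rad and angle between the y axis of board2 and the y axis of case, either way round below 0.06 rad) or (horizontal distance between board2 and bay2 below 0.004 m and z of board2 in the frame of bay2 below 0.0025 m and angle between board2's own z axis and vertical below 0.03 rad and angle between the y axis of board2 and the y axis of case, either way round below 0.06 rad)) and ((horizontal distance between board3 and bay0 below 0.004 m and z of board3 in the frame of bay0 below 0.0025 m and angle between board3's own z axis and vertical below 0.03 rad and angle between the y axis of board3 and the y axis of case, either way round below 0.06 rad) or (horizontal distance between board3 and bay1 below 0.004 m and z of board3 in the frame of bay1 below 0.0025 m and angle between board3's own z axis and vertical below 0.03 rad and angle between the y axis of board3 and the y axis of case, either way round below 0.06 rad) or (horizontal distance between board3 and bay2 below 0.004 m and z of board3 in the frame of bay2 below 0.0025 m and angle between board3's own z axis and vertical below 0.03 rad and angle between the y axis of board3 and the y axis of case, either way round below 0.06 rad)) and value of joint lid below 0.04 rad), for 0.2 s.
At the end, for the whole second after the job is handed in: Every board present sits level on a bay's shoulders (4 mm sideways, 2.5 mm high, 0.03 rad tilt, 0.06 rad in line), the cover is shut (under 0.04 rad), each scraper's front edge is in a slot within 8 mm of its back wall, 10 mm of its middle, 0.2 rad in line; all at rest (all of step 2 and ((x of scraper1_tip in the frame of slot0 above -0.008 m and y of scraper1_tip in the frame of slot0 between -0.01 and 0.01 m and z of scraper1_tip in the frame of slot0 between -0.003 and 0.008 m) or (x of scraper1_tip in the frame of slot1 above -0.008 m and y of scraper1_tip in the frame of slot1 between -0.01 and 0.01 m and z of scraper1_tip in the frame of slot1 between -0.003 and 0.008 m)) and angle between the x axis of each of scraper1, scraper2 and the x axis of holder, either way round below 0.2 rad and angle between each of scraper1, scraper2's own z axis and vertical below 0.12 rad and ((x of scraper2_tip in the frame of slot0 above -0.008 m and y of scraper2_tip in the frame of slot0 between -0.01 and 0.01 m and z of scraper2_tip in the frame of slot0 between -0.003 and 0.008 m) or (x of scraper2_tip in the frame of slot1 above -0.008 m and y of scraper2_tip in the frame of slot1 between -0.01 and 0.01 m and z of scraper2_tip in the frame of slot1 between -0.003 and 0.008 m)) and linear speed of each of board1, board2, board3, scraper1, scraper2 below 0.02 m/s); the robot touches nothing.
It fails at once if the glue bottle is moved more than 30 mm or tipped (distance of glue from where it was at the start of the episode above 0.03 m or angle between glue's own z axis and vertical above 0.5 rad).
It fails at once if the parts box is moved more than 30 mm or tipped (distance of parts_box from where it was at the start of the episode above 0.03 m or angle between parts_box's own z axis and vertical above 0.5 rad).
It fails at once if the mug is moved more than 30 mm or tipped (distance of mug from where it was at the start of the episode above 0.03 m or angle between mug's own z axis and vertical above 0.5 rad).
Of board1, board2, board3 only 2 to 3 are there at a start; the rules pass over those that are not, and their reading is None.
At some moment in a run one of board1, board2, board3, scraper1, scraper2 may be knocked a few centimetres aside while the robot is not near it.
It also fails if it takes over 208 s, if anything falls off the work surface, if the arm or the gripper's body presses on something with over 40 N, if the wrist force passes 120 N, or if a joint passes its speed limit or range.

## Robot

A 6-joint arm with a two-finger parallel gripper is mounted at the origin on the work surface. World frame = base frame: x ahead of the robot, y to its left, z up, the work surface at z = 0. Lengths are in m, angles in rad, forces in N, time in s.
With the tool pointing down it reaches from about 0.35 to 0.975 m from the base axis. Payload 4.9 kg.
Tool frame: the origin (TCP) lies at the very end of the fingers, on their centre line; the grasp point (between the pads) lies 19 mm behind it; z points along the fingers, y is the line along which they close (so a half turn about z gives the same grasp; the last joint's range is limited). The gripper opens to 85 mm and grips with 20 to 120 N. Pads are 22 mm wide; open, the fingers measure 114 mm over their backs; the gripper's body (76 mm by 85 mm) begins 54 mm behind the grasp point. The pads swing forward as they close: fully open they stand 13 mm farther back than shut.
Start: joints at [-1.365, 0.053, 1.613, -0, 1.476, -0.119], TCP at [0.199, -0.592, 0.231] pointing down, gripper open.
Joint ranges: [-3.01, 3.01], [-1.01, 2.22], [0.06, 2.58], [-1.02, 4.17], [0.09, 2.62], [-3.14, 3.14]. Speed limits (rad/s): [2.57, 2.57, 3.14, 3.14, 3.14, 3.14].

## Interface

Orientations are given as a rotation vector (axis times angle).
In Python, from station import ctrl, imaging gives the robot as it stands.
- The arm moves only by the tool play_rows, never from a script. Its argument "series" is a list of rows, each a list of 3 entries, a list of its own where there are three numbers: the opening, from 0 (shut) to 1 (fully open), then the shift along the tool's x, y, z each as a share of 0.05 m, from -1 to 1, then the turn, a rotation vector about the tool's x, y, z each as a share of 8 degrees, from -1 to 1. In form: [[grip, [dx, dy, dz], [ax, ay, az]], ...]. A call has 1 to 8 rows; each row shifts and turns the commanded pose from where the row before left it, along the tool's axes as they then stand; what a row does not reach is not made up. A row lasts 1/8 s, in which the tool goes at most 62.5 mm and 10.7 degrees, less where a joint would pass 70% of its speed; a pose out of reach is approached as far as the arm can. A call with a number of a shift or a turn outside -1 to 1 is refused whole. A call with a gripper value outside its range is refused whole. The fingers move at their own pace and stop on an object; "force" is the grip in N (left out, the last holds). Time passes only in rows, so rows that do not move let the fingers close. It gives the time, the measured TCP pose, the force, the opening and the grip force at its end, in the units of the state.
- ctrl.get_obs(): the state, without advancing time (a new reading comes with each control period).
- imaging.get_image(name): name is "scene" or "side" or "wrist"; returns a dict with "color" (384x512x3 uint8, blue, green, red), "fx", "fy", "cx", "cy" (pixels), "extrinsics" (4x4, takes a point from world to camera coordinates); the wrist camera has in their place "hand_eye" (4x4, takes a point from camera to tool coordinates, whose origin is the TCP and whose axes are the flange's). Camera axes: x right, y down, z forward; pixel columns grow to the right and rows downward; lengths in m; the calibration is good to about 2 mm. A picture is of the moment at which its call begins: read the wrist's pose just before it. There is no depth.
- ctrl.finish_job(): hands the job in; it is judged then, once.
The state is a dict: "t": time; "q": joint angles; "dq": joint speeds; "effort": joint torques, N m; "tool_pos": TCP position; "tool_rot": TCP orientation; "contact_force": force on the tool from outside, world axes, zero at the start; "wrist_torque": the same for the moment, N m; "opening": finger opening in m; "grip_force": force on a finger pad.
Only numpy, scipy, OpenCV 4.12 (cv2) and the standard library are available. Lean on these libraries where they do the work, as an engineer would, in place of code of your own. Each camera call takes 0.05 s, during which the arm holds its last target. There are 200 camera calls.

## Working session

There is one attempt and no reset: what is moved stays moved. The work goes in short steps, Python scripts to look and compute and a tool call to move; the robot and the scene stay as the last step left them, time stands still between calls to the robot, and variables do not carry over. Pictures are saved under pics/ and viewed, at most 14 in all, crops included, and the job is handed in when it is done.

Besides the shell and the picture viewer there is one more tool, called after ">>>" by a JSON object that holds its "op" and its "data", one argument or row to a line. play_rows: Moves the arm, as the interface text tells. Shift numbers are shares of 0.05 m and turn numbers shares of 8 degrees, none past 1 either way. Its arguments: {"type":"object","properties":{"series":{"type":"array"},"force":{"type":"number"}},"required":["series"]}

```bash
mkdir -p pics; cat > h.py <<'E'
import numpy as np, cv2
from station import ctrl, imaging
from scipy.spatial.transform import Rotation as R
def snap(n,f):
    o=ctrl.get_obs(); im=imaging.get_image(n); cv2.imwrite(f'pics/{f}.png',im['color'])
    K=np.array([[im['fx'],0,im['cx']],[0,im['fy'],im['cy']],[0,0,1]])
    if 'extrinsics' in im: E=np.array(im['extrinsics'])
    else:
        T=np.eye(4);T[:3,:3]=R.from_rotvec(o['tool_rot']).as_matrix();T[:3,3]=o['tool_pos']
        E=np.linalg.inv(T@np.array(im['hand_eye']))
    np.savez(f'pics/{f}.npz',K=K,E=E); return im['color']
def pix(f,u,v,z):
    d=np.load(f'pics/{f}.npz');K,E=d['K'],d['E'];C=np.linalg.inv(E)
    r=C[:3,:3]@np.linalg.inv(K)@[u,v,1.];c=C[:3,3]
    return c+r*(z-c[2])/r[2]
def proj(f,P):
    d=np.load(f'pics/{f}.npz');p=d['E'][:3,:3]@np.array(P,float).T+d['E'][:3,3:4];p=d['K']@p
    return (p[:2]/p[2]).T
E
python3 - <<'E'
from h import *
a=snap('scene','s0');b=snap('side','d0');c=snap('wrist','w0')
for f in('s0','d0'):
  E=np.load(f'pics/{f}.npz')['E'];print(np.linalg.inv(E).round(2))
o=ctrl.get_obs();print(o)
cv2.imwrite('pics/s0b.png',cv2.resize(a,(800,600)));cv2.imwrite('pics/d0b.png',cv2.resize(b,(800,600)))
E
```

```text
[[-0.71  0.48 -0.52  1.03]
 [ 0.71  0.47 -0.53  0.43]
 [-0.01 -0.74 -0.67  0.73]
 [ 0.    0.    0.    1.  ]]
[[-0.99 -0.08  0.13  0.33]
 [-0.15  0.5  -0.85  1.01]
 [ 0.   -0.86 -0.51  0.71]
 [ 0.    0.    0.    1.  ]]
{'t': 0.15, 'q': array([-1.36498274e+00,  5.32204442e-02,  1.61399379e+00, -1.40265769e-05,
        1.47597382e+00, -1.18946285e-01]), 'dq': array([-0.00030092, -0.00163426, -0.00239499, -0.00096208, -0.00047801,
        0.00070654]), 'effort': array([ 3.95538600e-04, -3.94242167e+01, -3.70722163e+01, -6.17602950e-05,
        4.67503967e-03,  1.35400118e-07]), 'tool_pos': array([ 0.19935423, -0.59184094,  0.2303269 ]), 'tool_rot': array([-3.09869333e+00, -5.07637258e-01,  1.30658309e-04]), 'contact_force': array([ 0.40501518,  0.51256144, -0.71122181]), 'wrist_torque': array([-0.0184945 , -0.00430928, -0.00744447]), 'grip_force': 0.0, 'opening': 0.08525484288445548}
```

View pics/s0b.png

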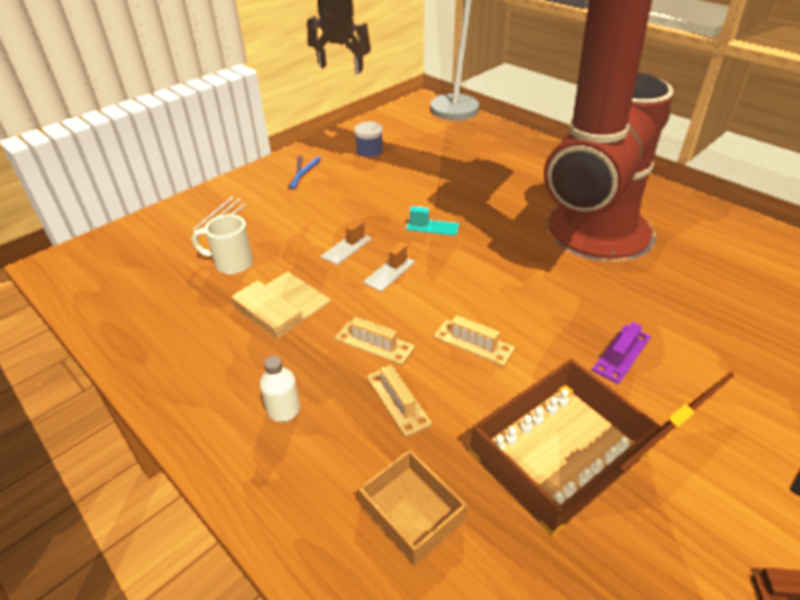

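View pics/d0b.png

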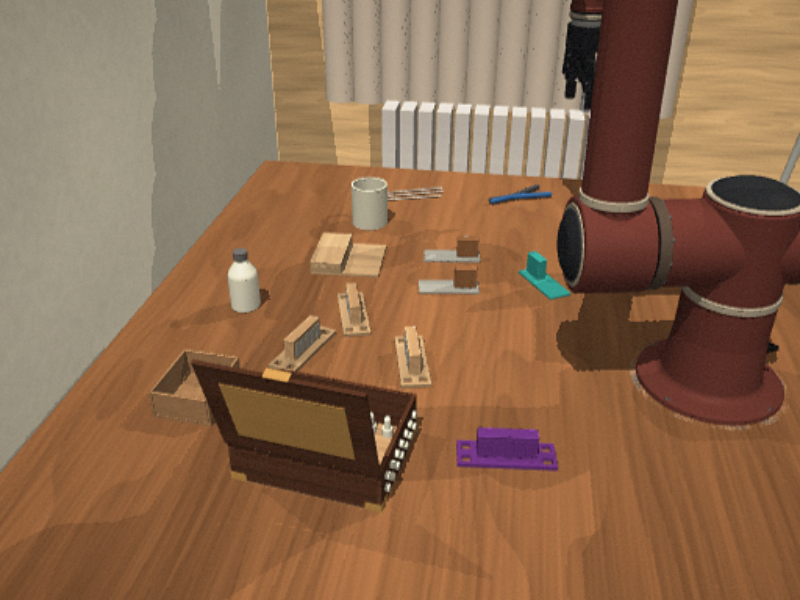

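The scene picture (800x600) shows three pale reed boards at (375,340), (475,340) and (400,400), with a purple look-alike at (622,350), which is not wanted. There are two steel scrapers at (347,243) and (390,268), and a turquoise one at (433,222), also not wanted. The holder is at (282,302) and the case at (565,445).

```bash
python3 - <<'E'
from h import *
s=512/800
for n,u,v,z in [('bA',375,340,.02),('bB',475,340,.02),('bC',400,400,.02),('purple',622,352,.02),('sc1',347,245,.01),('sc2',390,270,.01),('turq',433,225,.01),('holder',282,305,.005),('c far',572,362,.066),('c left',475,432,.066),('c near',555,522,.066),('c right',660,435,.066),('glue',282,415,0),('box',410,520,.02),('mug',232,268,0)]:
  print(n,pix('s0',u*s,v*s,z).round(3))
print(imaging.get_image('wrist')['hand_eye'].round(3), np.load('pics/w0.npz')['K'])
E
```

```text
bA [ 0.581 -0.087  0.02 ]
bB [0.463 0.034 0.02 ]
bC [0.642 0.033 0.02 ]
purple [0.316 0.225 0.02 ]
sc1 [ 0.427 -0.335  0.01 ]
sc2 [ 0.423 -0.212  0.01 ]
turq [ 0.251 -0.256  0.01 ]
holder [ 0.63  -0.287  0.005]
c far [0.434 0.195 0.066]
c left [0.635 0.171 0.066]
c near [0.668 0.32  0.066]
c right [0.465 0.351 0.066]
glue [ 0.779 -0.088  0.   ]
box [0.77  0.179 0.02 ]
mug [ 0.631 -0.454  0.   ]
[[ 0.    -0.944 -0.329  0.086]
 [ 1.    -0.     0.001  0.   ]
 [-0.001 -0.329  0.944 -0.143]
 [ 0.     0.     0.     1.   ]] [[304.05308426   0.         257.45142719]
 [  0.         304.05308426 192.54736631]
 [  0.           0.           1.        ]]
```

>>> {"op": "play_rows", "data": {
  "series": [
    [1,[0,0,-0.8],[0,0,0.78]],
    [1,[0,0,-0.8],[0,0,0.78]],
    [1,[0,0,-0.8],[0,0,0.77]],
    [1,[0.7,-0.95,-0.2],[0,0,0]],
    [1,[0.7,-0.95,-0.2],[0,0,0]],
    [1,[0.7,-0.95,-0.2],[0,0,0]],
    [1,[0.7,-0.95,-0.2],[0,0,0]],
    [1,[0.7,-0.95,-0.2],[0,0,0]]
  ]
}}

```text
t: 1.2
tool_pos: [0.3753, -0.3532, 0.4015]
tool_rot: [3.142, -0.001, 0.0]
contact_force: [0.2, -0.4, -0.4]
opening: 0.0857
grip_force: 0.0
```

>>> {"op": "play_rows", "data": {
  "series": [
    [1,[0.7,-0.95,0],[0,0,0]],
    [1,[0.7,-0.95,0],[0,0,0]],
    [1,[0.7,-0.95,0],[0,0,0]],
    [1,[0.7,-0.95,0],[0,0,0]],
    [1,[0.7,-0.95,0],[0,0,0]],
    [1,[0.7,-0.95,0],[0,0,0]],
    [1,[0.7,-0.95,0],[0,0,0]],
    [1,[0,0,0],[0,0,0]]
  ]
}}

```text
t: 2.2
tool_pos: [0.6209, -0.0193, 0.3997]
tool_rot: [-3.141, -0.007, 0.003]
contact_force: [0.8, -0.6, -0.1]
opening: 0.0856
grip_force: 0.0
```

```bash
cat >> h.py <<'E'
def state():
    o=ctrl.get_obs();M=R.from_rotvec(o['tool_rot']).as_matrix()
    return o,M,np.degrees(np.arctan2(M[1,0],M[0,0]))
def plan(x,y,z,yaw=None):
    """turn units about tool z, then shift units in the turned tool frame (tool straight down)"""
    o,M,ps=state(); yaw=ps if yaw is None else yaw
    a=np.radians(yaw); d=np.array([x,y,z])-o['tool_pos']
    T=np.array([[np.cos(a),np.sin(a),0],[np.sin(a),-np.cos(a),0],[0,0,-1]])
    print('t %.2f pos %s yaw %.2f tilt %.4f | turn %.3f shift %s'%(o['t'],o['tool_pos'].round(4),ps,np.arccos(-M[2,2]),-((yaw-ps+180)%360-180)/8,(T@d/0.05).round(3)))
def big(f,s=None,box=None):
    im=cv2.imread(f'pics/{f}.png')
    if box: im=im[box[1]:box[3],box[0]:box[2]]
    s=s or min(800/im.shape[1],600/im.shape[0])
    cv2.imwrite(f'pics/{f}_v.png',cv2.resize(im,None,fx=s,fy=s,interpolation=cv2.INTER_CUBIC));print('scale',s)
E
python3 -c "
from h import *
snap('wrist','w1');big('w1');plan(.62,0,.4,0)"
```

```text
scale 1.5625
t 2.25 pos [ 0.6202 -0.021   0.4002] yaw 0.14 tilt 0.0019 | turn 0.017 shift [-0.004 -0.42   0.004]
```

View pics/w1_v.png

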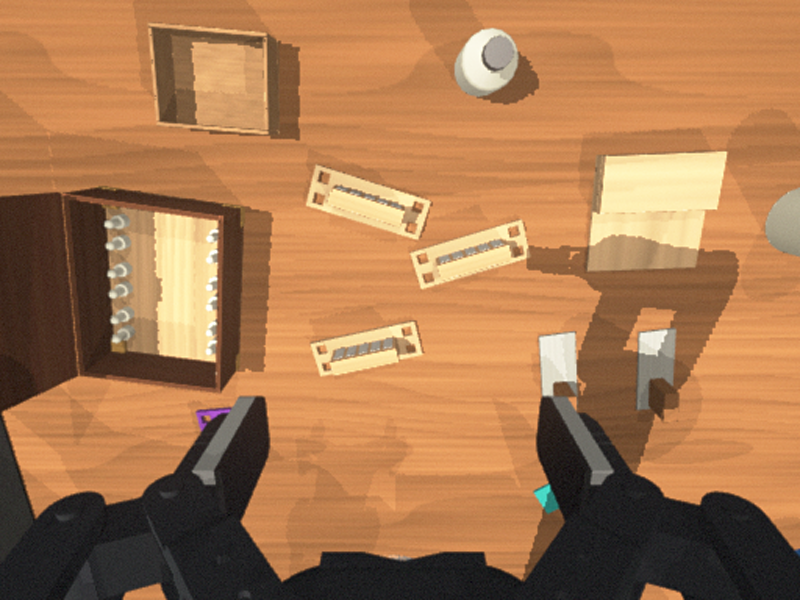

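The wide wrist view (800x600) shows the boards at (470,254), (368,202) and (367,348), with their foot corners readable. The scrapers are at (558,365) and (657,368) with blades pointing up (+x). The holder is at (655,212), and the case centre is at (150,290). The purple look-alike at (212,417) and the turquoise one at (545,497) stay out.

```bash
cat >> h.py <<'E'
from scipy.optimize import least_squares
def fit(f,model,px,g,s=1.5625):
    """model Nx3 object points (z world), px in view pixels -> x,y,yaw deg, rms px"""
    m=np.array(model,float);px=np.array(px,float)/s
    def w(p):
        c,si=np.cos(p[2]),np.sin(p[2])
        return np.c_[p[0]+c*m[:,0]-si*m[:,1],p[1]+si*m[:,0]+c*m[:,1],m[:,2]]
    r=least_squares(lambda p:(proj(f,w(p))-px).ravel(),[g[0],g[1],np.radians(g[2])])
    return r.x[:2].round(4),np.degrees(r.x[2]).round(2),'rms',np.sqrt(np.mean(r.fun**2)).round(2)
FOOT=[(-.023,-.066,.006),(.023,-.066,.006),(.023,.066,.006),(-.023,.066,.006)]
E
python3 - <<'E'
from h import *
# corner order: (-x,-y),(+x,-y),(+x,+y),(-x,+y); yaw~0: +y is image left, +x up
print('A',fit('w1',FOOT,[(528,247),(522,221),(412,255),(421,288)],(.58,-.09,18)))
print('C',fit('w1',FOOT,[(420,238),(432,204),(317,166),(307,200)],(.64,.03,-18)))
print('B',fit('w1',FOOT,[(424,350),(417,321),(311,344),(319,376)],(.46,.03,13)))
RIM=[(-.102,-.079,.066),(.102,-.079,.066),(.102,.079,.066),(-.102,.079,.066)]
print('case',fit('w1',RIM,[(222,390),(240,208),(65,194),(78,376)],(.55,.26,-7)))
for n,u,v in [('h',587,271),('h',697,268),]: print(pix('w1',u/1.5625,v/1.5625,.005))
for n,u,v in [('h',598,211),('h',718,209),('h',727,152),('h',604,156)]: print(pix('w1',u/1.5625,v/1.5625,.026))
# blades
for u,v in [(539,336),(575,333),(577,382),(641,331),(675,329),(638,408)]: print('s',pix('w1',u/1.5625,v/1.5625,.004))
E
```

```text
A (array([ 0.5776, -0.0979]), np.float64(19.72), 'rms', np.float64(2.12))
C (array([0.6351, 0.0174]), np.float64(-18.2), 'rms', np.float64(1.33))
B (array([0.4568, 0.0234]), np.float64(14.01), 'rms', np.float64(1.12))
case (array([0.5422, 0.246 ]), np.float64(-8.57), 'rms', np.float64(3.23))
[ 0.55682067 -0.2363252   0.005     ]
[ 0.56107155 -0.36468192  0.005     ]
[ 0.62997582 -0.23076435  0.026     ]
[ 0.63272976 -0.36002341  0.026     ]
[ 0.69147791 -0.35618021  0.026     ]
[ 0.68690468 -0.2289891   0.026     ]
s [ 0.47314061 -0.18858271  0.004     ]
s [ 0.47736842 -0.23250491  0.004     ]
s [ 0.40941558 -0.2435578   0.004     ]
s [ 0.4804221 -0.3133045  0.004    ]
s [ 0.4832794  -0.35458058  0.004     ]
s [ 0.37156864 -0.32800145  0.004     ]
```

```bash
python3 -c "
from h import *
plan(.4568,.0234,.10,104)"
```

```text
t 2.25 pos [ 0.6202 -0.021   0.4002] yaw 0.14 tilt 0.0019 | turn -12.983 shift [ 1.652 -2.956  6.004]
```

>>> {"op": "play_rows", "data": {
  "series": [
    [1,[0,0,0.2],[0,0,-1]],
    [1,[0,0,0.3],[0,0,-1]],
    [1,[0,0,0.3],[0,0,-1]],
    [1,[0,0,0.3],[0,0,-1]],
    [1,[0,0,0.3],[0,0,-1]],
    [1,[0,0,0.3],[0,0,-1]],
    [1,[0,0,0.3],[0,0,-1]],
    [1,[0,0,0.3],[0,0,-1]]
  ]
}}

```text
t: 3.25
tool_pos: [0.6191, -0.024, 0.2861]
tool_rot: [2.662, 1.667, -0.0]
contact_force: [0.2, 0.3, 0.2]
opening: 0.0855
grip_force: 0.0
```

>>> {"op": "play_rows", "data": {
  "series": [
    [1,[0,0,0.3],[0,0,-1]],
    [1,[0,0,0.3],[0,0,-1]],
    [1,[0,0,0.3],[0,0,-1]],
    [1,[0,0,0.3],[0,0,-1]],
    [1,[0,0,0.3],[0,0,-1]],
    [1,[0.55,-0.9,0.3],[0,0,0]],
    [1,[0.55,-0.9,0.3],[0,0,0]],
    [1,[0.55,-0.9,0.3],[0,0,0]]
  ]
}}

```text
t: 4.25
tool_pos: [0.467, 0.0242, 0.1658]
tool_rot: [1.937, 2.473, -0.0]
contact_force: [1.1, 0.3, 0.6]
opening: 0.0851
grip_force: 0.0
```

>>> {"op": "play_rows", "data": {
  "series": [
    [1,[0,-0.25,0.3],[0,0,0]],
    [1,[0,0,0],[0,0,0]],
    [1,[0,0,0],[0,0,0]]
  ]
}}

```text
t: 4.62
tool_pos: [0.4576, 0.0212, 0.1524]
tool_rot: [1.935, 2.472, 0.002]
contact_force: [0.0, -0.6, 0.6]
opening: 0.0857
grip_force: 0.0
```

```bash
python3 -c "
from h import *
snap('wrist','w2');big('w2');plan(.4568,.0234,.014,104)"
```

```text
scale 1.5625
t 4.67 pos [0.4579 0.0213 0.1526] yaw 103.91 tilt 0.0022 | turn -0.011 shift [ 0.047 -0.012  2.773]
```

View pics/w2_v.png

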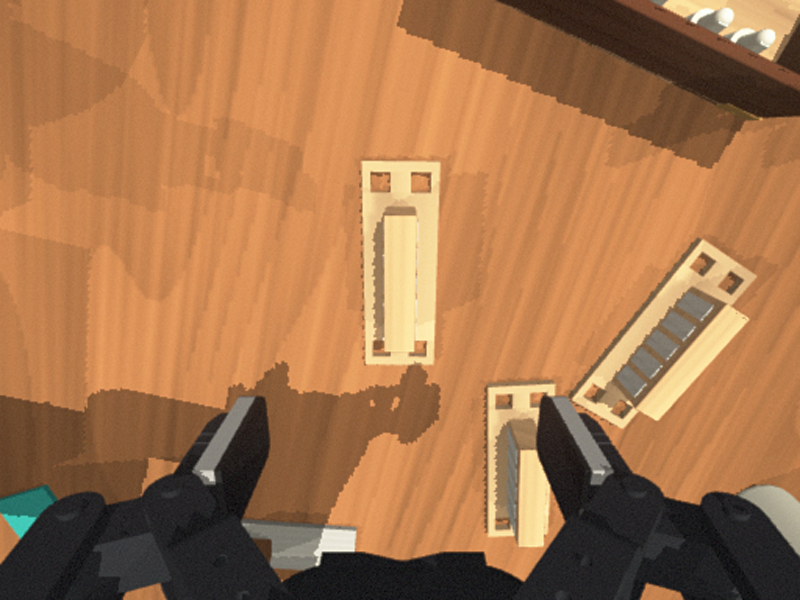

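The board is centred and aligned at (400,262), with foot corners at (362,161), (440,160), (434,364) and (366,364).

```bash
python3 -c "
from h import *
print(fit('w2',FOOT,[(434,364),(440,160),(362,161),(366,364)],(.457,.023,14))) if 0 else print(fit('w2',FOOT,[(366,364),(434,364),(440,160),(362,161)],(.457,.023,14)))
plan(.4568,.0234,.014,104)"
```

```text
(array([0.4568, 0.0255]), np.float64(13.64), 'rms', np.float64(0.29))
t 4.67 pos [0.4579 0.0213 0.1526] yaw 103.91 tilt 0.0022 | turn -0.011 shift [ 0.047 -0.012  2.773]
```

>>> {"op": "play_rows", "data": {
  "series": [
    [1,[0.08,0,0.8],[0,0,0]],
    [1,[0,0,0.8],[0,0,0]],
    [1,[0,0,0.8],[0,0,0]],
    [1,[0,0,0.37],[0,0,0]],
    [1,[0,0,0],[0,0,0]],
    [0,[0,0,0],[0,0,0]],
    [0,[0,0,0],[0,0,0]],
    [0,[0,0,0],[0,0,0]]
  ],
  "force": 50
}}

```text
t: 5.68
tool_pos: [0.4566, 0.0257, 0.0139]
tool_rot: [1.934, 2.474, 0.002]
contact_force: [0.4, -0.4, -0.5]
opening: 0.0323
grip_force: 0.0
```

>>> {"op": "play_rows", "data": {
  "series": [
    [0,[0,0,0],[0,0,0]],
    [0,[0,0,0],[0,0,0]],
    [0,[0,0,-0.7],[0,0,0]],
    [0,[0,0,-0.7],[0,0,0]],
    [0,[0,0,-0.7],[0,0,0.7]],
    [0,[0,0,-0.7],[0,0,0.7]],
    [0,[0,0,-0.2],[0,0,0.7]],
    [0,[0,0,0],[0,0,0.7]]
  ]
}}

```text
t: 6.68
tool_pos: [0.4561, 0.0258, 0.1638]
tool_rot: [2.381, 2.047, 0.002]
contact_force: [0.7, -0.4, -1.1]
opening: 0.0172
grip_force: 49.4
```

```bash
python3 -c "
from h import *
plan(.4868,.2543,.17,81.4);print(ctrl.get_obs()['opening'])"
```

```text
t 6.67 pos [0.4561 0.0258 0.1638] yaw 81.39 tilt 0.0019 | turn -0.002 shift [ 4.611 -0.077 -0.124]
0.01717357336288585
```

>>> {"op": "play_rows", "data": {
  "series": [
    [0,[0.8,0,0],[0,0,0]],
    [0,[0.8,0,0],[0,0,0]],
    [0,[0.8,0,0],[0,0,0]],
    [0,[0.8,0,0],[0,0,0]],
    [0,[0.8,-0.08,-0.1],[0,0,0]],
    [0,[0.6,0,0],[0,0,0]],
    [0,[0,0,0],[0,0,0]],
    [0,[0,0,0],[0,0,0]]
  ]
}}

```text
t: 7.68
tool_pos: [0.485, 0.2534, 0.167]
tool_rot: [-2.378, -2.052, 0.003]
contact_force: [0.9, 0.2, -0.7]
opening: 0.0176
grip_force: 49.4
```

```bash
python3 -c "
from h import *
snap('wrist','w3');big('w3');plan(.4868,.2543,.17,81.4)"
```

```text
scale 1.5625
t 7.72 pos [0.4851 0.2531 0.1672] yaw 81.54 tilt 0.0013 | turn 0.017 shift [ 0.029  0.03  -0.057]
```

View pics/w3_v.png

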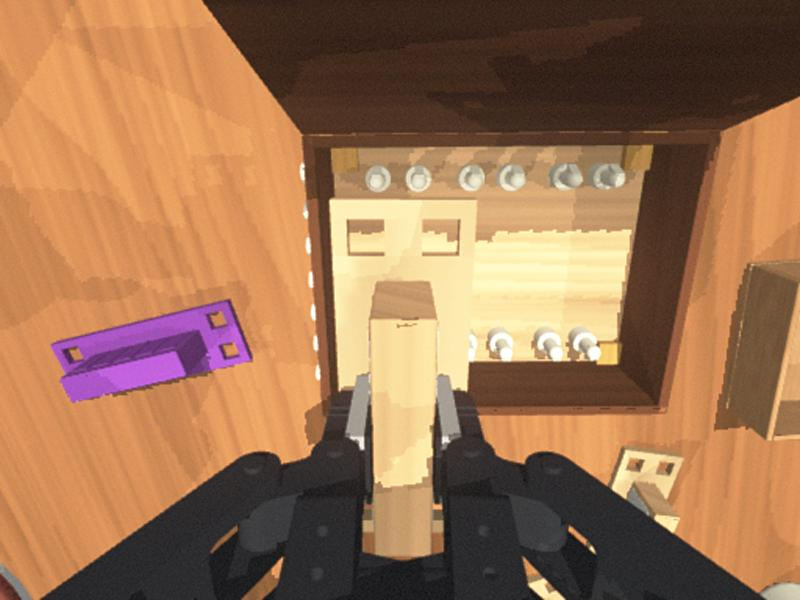

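The held board is seen end-on at (400,230). The case rim runs (305,135)-(720,132)-(665,410). The +y post row is near v=178 and the -y row near v=345. I need one crop to read the posts.

```bash
python3 -c "
from h import *
big('w3',3,(190,80,450,270))"
```

```text
scale 3
```

View pics/w3_v.png

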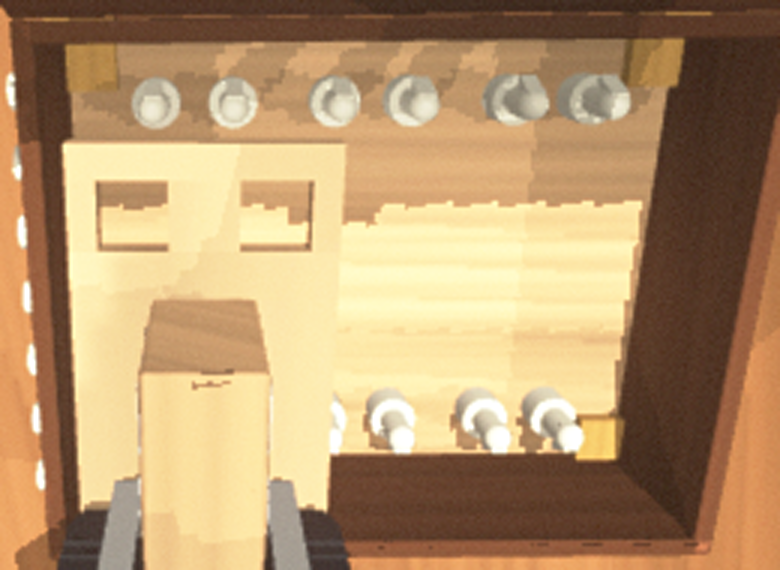

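```bash
cat > m.py <<'E'
from h import *
def c2(p,s=3,o=(190,80)): return np.array(p,float)/s+np.array(o)
def res(f,m,px,g,zfree=False):
    m=np.array(m,float)
    def w(p):
        c,s=np.cos(p[2]),np.sin(p[2]);z=m[:,2]+(p[3] if zfree else 0)
        return np.c_[p[0]+c*m[:,0]-s*m[:,1],p[1]+s*m[:,0]+c*m[:,1],z]
    g=list(g[:2])+[np.radians(g[2])]+([0] if zfree else [])
    r=least_squares(lambda p:(proj(f,w(p))-px).ravel(),g,loss='soft_l1')
    x=r.x.copy();x[2]=np.degrees(x[2]);return x.round(4),(proj(f,w(r.x))-px).round(2)
E
python3 - <<'E'
from m import *
P=[];px=[]
for x,p in zip((-68,-44,-12,12),((156,103),(233,103),(334,102),(411,101))): P.append((x/1e3,.054,.018));px.append(p)
for x,p in zip((12,44,68),((402,439),(497,438),(569,437))): P.append((x/1e3,-.054,.036));px.append(p)
print(*res('w3',P,c2(px),(.54,.25,-8.5)))
b=[(.018,.060),(.006,.060),(-.006,.060),(-.018,.060),(.018,.048),(.006,.048),(-.006,.048),(-.018,.048),(.023,.066),(-.023,.066)]
q=[(97,180),(168,180),(240,180),(312,180),(97,251),(168,251),(240,250),(312,250),(63,142),(346,144)]
b=[(-x,y,.159) for x,y in b]
print(*res('w3',b,c2(q),(.485,.253,-8.5),True))
print(*res('w3',b,c2(q),(.485,.253,-8.5)))
E
```

```text
[ 0.54    0.2525 -7.8845] [[-0.51 -0.1 ]
 [-0.49 -0.34]
 [ 0.11 -0.33]
 [ 0.16 -0.24]
 [-0.16  0.39]
 [ 0.37  0.46]
 [ 0.54  0.6 ]]
[ 4.8630e-01  2.5340e-01 -8.4945e+00  6.0000e-04] [[-0.57 -0.11]
 [-0.01 -0.08]
 [ 0.22 -0.04]
 [ 0.45 -0.  ]
 [ 0.32 -0.15]
 [ 0.25 -0.12]
 [-0.14  0.25]
 [-0.53  0.29]
 [ 0.08  0.25]
 [-0.14 -0.28]]
[ 0.4863  0.2533 -8.4949] [[-0.42 -0.09]
 [ 0.04 -0.05]
 [ 0.17 -0.02]
 [ 0.29  0.02]
 [ 0.46 -0.23]
 [ 0.3  -0.19]
 [-0.19  0.18]
 [-0.68  0.22]
 [ 0.28  0.33]
 [-0.35 -0.2 ]]
```

>>> {"op": "play_rows", "data": {
  "series": [
    [0,[0.13,-0.06,0],[0,0,-0.08]],
    [0,[0,0,0.5],[0,0,0]],
    [0,[0,0,0.5],[0,0,0]],
    [0,[0,0,0.5],[0,0,0]],
    [0,[0,0,0.5],[0,0,0]],
    [0,[0,0,0],[0,0,0]],
    [0,[0,0,0],[0,0,0]]
  ]
}}

```text
t: 8.6
tool_pos: [0.4841, 0.2609, 0.0689]
tool_rot: [2.367, 2.065, 0.002]
contact_force: [0.2, -0.8, -0.9]
opening: 0.0169
grip_force: 49.4
```

```bash
python3 -c "
from h import *
snap('wrist','w4');big('w4',3,(150,20,410,210));plan(.4868,.2543,.065,81.4)"
```

```text
scale 3
t 8.65 pos [0.4845 0.2611 0.0694] yaw 82.20 tilt 0.0025 | turn 0.100 shift [-0.127  0.066  0.088]
```

View pics/w4_v.png

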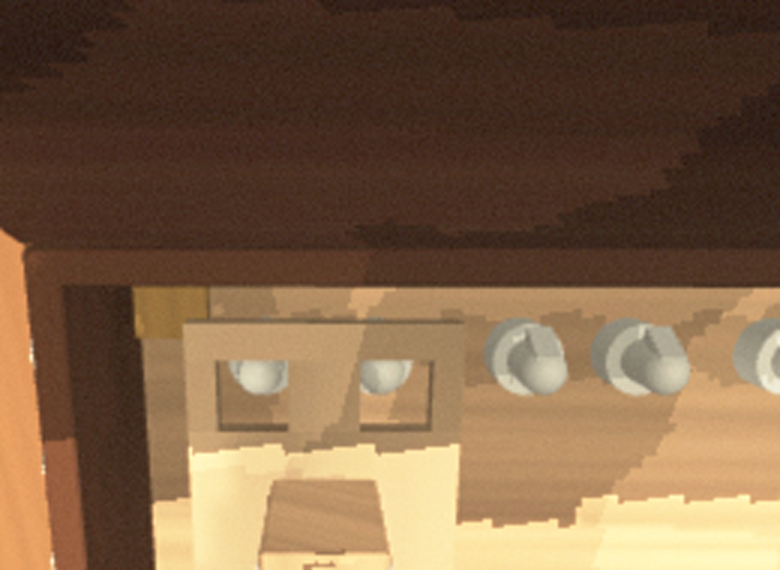

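```bash
python3 - <<'E'
from m import *
f='w4'
P=[(x/1e3,.054,.036) for x in(-68,-44,-12,12)];px=c2([(262,372),(385,372),(547,372),(668,372)],3,(150,20))
print(*res(f,P,px,(.54,.25,-8.5)))
o=ctrl.get_obs();z=o['tool_pos'][2]-.008
b=[(-.018,.060),(-.006,.060),(.006,.060),(.018,.060),(-.018,.048),(-.006,.048),(.006,.048),(.018,.048),(-.023,.066),(.023,.066)]
q=[(217,361),(290,361),(360,361),(432,361),(217,430),(290,430),(360,430),(432,430),(184,322),(464,322)]
b=[(x,y,z) for x,y in b]
print(*res(f,b,c2(q,3,(150,20)),(.485,.253,-8.5),True))
print(*res(f,b,c2(q,3,(150,20)),(.485,.253,-8.5)))
E
```

```text
[ 0.5405  0.2527 -7.8534] [[-0.82 -0.01]
 [-0.58  0.02]
 [ 0.38  0.05]
 [ 1.24  0.08]]
[ 4.8570e-01  2.6070e-01 -7.7555e+00 -8.0000e-04] [[-0.24 -0.32]
 [-0.5  -0.34]
 [ 0.24 -0.37]
 [ 0.3  -0.39]
 [ 0.68  0.17]
 [-0.19  0.15]
 [-0.07  0.12]
 [-0.62  0.09]
 [ 0.12  0.49]
 [ 0.27  0.39]]
[ 0.4857  0.2608 -7.7621] [[-0.42 -0.35]
 [-0.56 -0.37]
 [ 0.3  -0.4 ]
 [ 0.49 -0.42]
 [ 0.5   0.26]
 [-0.25  0.23]
 [-0.01  0.21]
 [-0.44  0.18]
 [-0.12  0.38]
 [ 0.52  0.3 ]]
```

>>> {"op": "play_rows", "data": {
  "series": [
    [0,[-0.01,-0.01,0.3],[0,0,0]],
    [0,[0,0,0.2],[0,0,0]],
    [0,[0,0,0.1],[0,0,0]],
    [0,[0,0,0.08],[0,0,0]],
    [0,[0,0,0],[0,0,0]]
  ]
}}

```text
t: 9.28
tool_pos: [0.4839, 0.2603, 0.034]
tool_rot: [2.366, 2.065, 0.002]
contact_force: [3.2, -1.6, 1.0]
opening: 0.0171
grip_force: 49.6
```

>>> {"op": "play_rows", "data": {
  "series": [
    [0,[0,0,0.06],[0,0,0]],
    [0,[0,0,0.06],[0,0,0]],
    [0,[0,0,0],[0,0,0]]
  ]
}}

```text
t: 9.65
tool_pos: [0.4834, 0.2603, 0.0315]
tool_rot: [-2.367, -2.066, 0.003]
contact_force: [-10.1, -7.2, 23.7]
opening: 0.0172
grip_force: 53.8
```

>>> {"op": "play_rows", "data": {
  "series": [
    [0.4,[0,0,0],[0,0,0]],
    [0.4,[0,0,0],[0,0,0]],
    [0.4,[0,0,-0.3],[0,0,0]],
    [0.4,[0,0,-0.8],[0,0,0]],
    [0.4,[0,0,-0.9],[0,0,0]],
    [0.4,[0,0,-0.9],[0,0,0]],
    [0.4,[0,0,0],[0,0,0]]
  ]
}}

```text
t: 10.52
tool_pos: [0.4857, 0.2615, 0.1789]
tool_rot: [2.365, 2.063, 0.015]
contact_force: [0.0, -0.2, -0.7]
opening: 0.0341
grip_force: 0.0
```

```bash
python3 -c "
from h import *
snap('wrist','w5');big('w5',2,(150,80,512,384));plan(.6351,.0174,.17,71.8)"
```

```text
scale 2
t 10.57 pos [0.4842 0.2609 0.1758] yaw 82.21 tilt 0.0051 | turn 1.302 shift [-3.684  4.388  0.117]
```

View pics/w5_v.png

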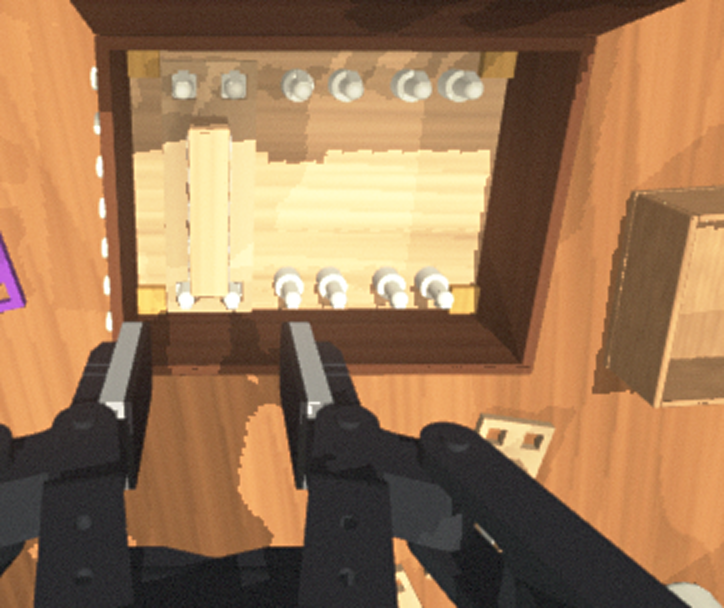

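Board 1 is seated: its foot is at crop (210,185) and the posts poke through all four holes. To save views, I'll measure the remaining boards by matching silhouettes in code.

```bash
cat > seg.py <<'E'
from h import *
from scipy.optimize import minimize
def box(x0,x1,y0,y1,z0,z1): return np.array([(x,y,z) for x in(x0,x1) for y in(y0,y1) for z in(z0,z1)])
BOARD=[box(-.023,.023,-.066,.066,0,.006),box(-.009,.009,-.04,.04,0,.042)]
S=4
def render(f,parts,p,shape=(384,512)):
    m=np.zeros((shape[0]*S,shape[1]*S),np.uint8);c,s=np.cos(p[2]),np.sin(p[2])
    for b in parts:
        w=np.c_[p[0]+c*b[:,0]-s*b[:,1],p[1]+s*b[:,0]+c*b[:,1],b[:,2]]
        h=cv2.convexHull(((proj(f,w)+.5)*S-.5).round().astype(np.int32));cv2.fillConvexPoly(m,h,255)
    return cv2.resize(m,None,fx=1/S,fy=1/S,interpolation=cv2.INTER_AREA)/255.
def pale(f):
    h=cv2.cvtColor(cv2.imread(f'pics/{f}.png'),cv2.COLOR_BGR2HSV).astype(int)
    return h
def match(f,mask,parts,g):
    g=np.array([g[0],g[1],np.radians(g[2])])
    roi=cv2.dilate((render(f,parts,g)>0).astype(np.uint8),np.ones((61,61)))>0
    m=cv2.morphologyEx((mask&roi).astype(np.uint8),cv2.MORPH_CLOSE,np.ones((9,9)))
    n,l,st,_=cv2.connectedComponentsWithStats(m); k=1+np.argmax(st[1:,4]); m=(l==k).astype(float)
    sc=np.array([.01,.01,.1])
    fn=lambda q:np.abs(render(f,parts,g+q*sc)-m).sum()
    r=min((minimize(fn,q0,method='Nelder-Mead',options=dict(xatol=.005,fatol=.5)) for q0 in(np.zeros(3),[1,0,.5],[-1,0,-.5],[0,1,.5],[0,-1,-.5])),key=lambda r:r.fun)
    p=g+r.x*sc; return p[:2].round(4),np.degrees(p[2]).round(2),'err px',r.fun.round(1),'of',m.sum()
E
python3 - <<'E'
from seg import *
h=pale('w2')
for u,v in [(370,250),(400,300),(430,250),(420,352),(300,200),(250,420),(480,200),(400,120)]: print(u,v,h[int(v/1.5625),int(u/1.5625)])
E
```

```text
370 250 [ 18 100 239]
400 300 [ 21  97 249]
430 250 [ 21  91 246]
420 352 [ 13 151 199]
300 200 [ 13 152 210]
250 420 [ 0 50 41]
480 200 [ 13 148 200]
400 120 [ 14 152 225]
```

>>> {"op": "play_rows", "data": {
  "series": [
    [1,[-0.6,0.7,0],[0,0,0]],
    [1,[-0.6,0.7,0],[0,0,0]],
    [1,[-0.6,0.7,0],[0,0,0]],
    [1,[-0.6,0.7,0],[0,0,0]],
    [1,[-0.6,0.7,0],[0,0,0]],
    [1,[-0.6,0.7,0],[0,0,0.65]],
    [1,[0,0,0],[0,0,0.65]],
    [1,[0,0,0],[0,0,0]]
  ]
}}

```text
t: 11.58
tool_pos: [0.6656, 0.0531, 0.1705]
tool_rot: [-2.542, -1.841, 0.005]
contact_force: [-0.2, 1.2, -0.4]
opening: 0.0856
grip_force: 0.0
```

```bash
python3 -c "
from h import *
snap('wrist','w6');snap('scene','s6');plan(.6351,.0174,.17,71.8)"
```

```text
t 11.68 pos [0.6656 0.0539 0.1713] yaw 71.91 tilt 0.0025 | turn 0.014 shift [-0.884 -0.352  0.027]
```

```bash
python3 - <<'E'
from seg import *
def M(f):
    h=pale(f); return ((h[...,0]>=15)&(h[...,1]<130)&(h[...,2]>60))
print(match('w2',M('w2'),BOARD,(.455,.02,12)))
print('C',match('w6',M('w6'),BOARD,(.6351,.0174,-18.2)))
E
sed -i 's/    return h$/    return (h[...,0]>=15)\&(h[...,1]<130)\&(h[...,2]>60)/' seg.py
```

```text
(array([0.455 , 0.0252]), np.float64(14.96), 'err px', np.float64(701.4), 'of', np.float64(5876.0))
C (array([0.6351, 0.0193]), np.float64(-17.29), 'err px', np.float64(287.9), 'of', np.float64(4646.0))
```

```bash
python3 -c "
from h import *
plan(.6351,.0187,.014,72.2)"
```

```text
t 11.68 pos [0.6656 0.0539 0.1713] yaw 71.91 tilt 0.0025 | turn -0.036 shift [-0.857 -0.366  3.147]
```

>>> {"op": "play_rows", "data": {
  "series": [
    [1,[-0.43,-0.18,0.6],[0,0,-0.04]],
    [1,[-0.43,-0.18,0.6],[0,0,0]],
    [1,[0,0,0.7],[0,0,0]],
    [1,[0,0,0.7],[0,0,0]],
    [1,[0,0,0.54],[0,0,0]],
    [1,[0,0,0],[0,0,0]],
    [0,[0,0,0],[0,0,0]],
    [0,[0,0,0],[0,0,0]]
  ]
}}

```text
t: 12.68
tool_pos: [0.6375, 0.0183, 0.0179]
tool_rot: [2.537, 1.849, 0.004]
contact_force: [-0.1, -0.8, -0.1]
opening: 0.0514
grip_force: 0.0
```

>>> {"op": "play_rows", "data": {
  "series": [
    [0,[0,0,0],[0,0,0]],
    [0,[0,0,0],[0,0,0]],
    [0,[0,0,0],[0,0,0]]
  ]
}}

```text
t: 13.05
tool_pos: [0.637, 0.0181, 0.0169]
tool_rot: [2.539, 1.849, 0.002]
contact_force: [-1.1, -0.0, 3.3]
opening: 0.0169
grip_force: 49.9
```

>>> {"op": "play_rows", "data": {
  "series": [
    [0,[0,0,-0.7],[0,0,0]],
    [0,[0,0,-0.7],[0,0,0]],
    [0,[0,0,-0.7],[0,0,-0.62]],
    [0,[0,0,-0.7],[0,0,-0.62]],
    [0,[0,0,-0.3],[0,0,0]],
    [0,[0,0,0],[0,0,0]]
  ]
}}

```text
t: 13.8
tool_pos: [0.6365, 0.0181, 0.1713]
tool_rot: [2.371, 2.06, 0.001]
contact_force: [-0.1, 0.6, -1.4]
opening: 0.0174
grip_force: 49.3
```

```bash
python3 -c "
from h import *
plan(.5397,.2529,.17,82.15)"
```

```text
t 13.80 pos [0.6365 0.0181 0.1713] yaw 81.98 tilt 0.0013 | turn -0.021 shift [ 4.387 -2.559  0.026]
```

>>> {"op": "play_rows", "data": {
  "series": [
    [0,[0.73,-0.43,0],[0,0,-0.02]],
    [0,[0.73,-0.43,0],[0,0,0]],
    [0,[0.73,-0.43,0],[0,0,0]],
    [0,[0.73,-0.43,0],[0,0,0]],
    [0,[0.73,-0.43,0],[0,0,0]],
    [0,[0.73,-0.43,0],[0,0,0]],
    [0,[0,0,0],[0,0,0]],
    [0,[0,0,0],[0,0,0]]
  ]
}}

```text
t: 14.8
tool_pos: [0.5373, 0.2522, 0.1688]
tool_rot: [-2.367, -2.065, 0.005]
contact_force: [0.4, -0.8, -1.0]
opening: 0.017
grip_force: 49.4
```

>>> {"op": "play_rows", "data": {
  "series": [
    [0,[0,0,0.6],[0,0,0]],
    [0,[0,0,0.6],[0,0,0]],
    [0,[0,0,0.5],[0,0,0]],
    [0,[0,0,0.3],[0,0,0]],
    [0,[0,0,0],[0,0,0]],
    [0,[0,0,0],[0,0,0]]
  ]
}}

```text
t: 15.55
tool_pos: [0.5391, 0.2527, 0.072]
tool_rot: [2.367, 2.064, 0.003]
contact_force: [1.0, 1.2, -1.1]
opening: 0.0171
grip_force: 49.4
```

```bash
python3 -c "
from h import *
snap('wrist','w7');big('w7',3,(130,50,390,240));plan(.5397,.2529,.07,82.15)"
```

```text
scale 3
t 15.60 pos [0.5393 0.2529 0.0723] yaw 82.19 tilt 0.0026 | turn 0.005 shift [0.001 0.009 0.046]
```

View pics/w7_v.png

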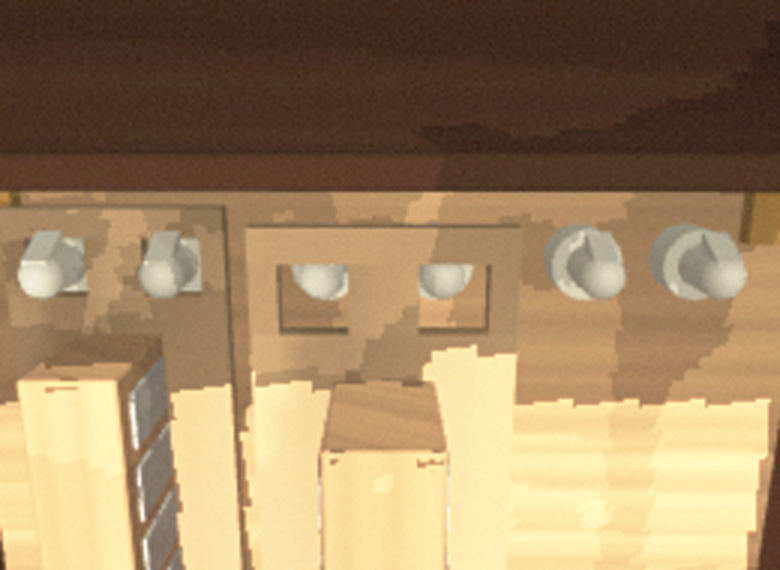

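The second board's holes at (313,298) and (454,298) line up with the post tips at (322,280) and (445,280). This is the same relation that worked in bay 0. Board 1's barbs are locked over its foot.

>>> {"op": "play_rows", "data": {
  "series": [
    [0,[0,0,0.3],[0,0,0]],
    [0,[0,0,0.2],[0,0,0]],
    [0,[0,0,0.1],[0,0,0]],
    [0,[0,0,0.09],[0,0,0]],
    [0,[0,0,0],[0,0,0]]
  ]
}}

```text
t: 16.23
tool_pos: [0.5375, 0.2524, 0.0353]
tool_rot: [-2.367, -2.065, 0.002]
contact_force: [-1.2, -0.0, -1.5]
opening: 0.0171
grip_force: 50.7
```

>>> {"op": "play_rows", "data": {
  "series": [
    [0,[0,0,0.06],[0,0,0]],
    [0,[0,0,0.06],[0,0,0]],
    [0,[0,0,0],[0,0,0]]
  ]
}}

```text
t: 16.6
tool_pos: [0.5379, 0.2528, 0.0347]
tool_rot: [-2.366, -2.065, 0.005]
contact_force: [-15.0, -7.5, 26.7]
opening: 0.0171
grip_force: 54.7
```

>>> {"op": "play_rows", "data": {
  "series": [
    [0.4,[0,0,0],[0,0,0]],
    [0.4,[0,0,0],[0,0,0]],
    [0.4,[0,0,-0.3],[0,0,0]],
    [0.4,[0,0,-0.8],[0,0,0]],
    [0.4,[0,0,-0.9],[0,0,0]],
    [0.4,[0,0,-0.7],[0,0,-0.85]],
    [0.4,[0,0,0],[0,0,-0.85]],
    [0.4,[0,0,0],[0,0,-0.85]]
  ]
}}

```text
t: 17.6
tool_pos: [0.5387, 0.253, 0.1671]
tool_rot: [1.959, 2.455, 0.003]
contact_force: [-0.3, -1.3, -0.8]
opening: 0.0343
grip_force: 0.0
```

```bash
python3 -c "
from h import *
plan(.5776,-.0979,.18,107)"
```

```text
t 17.60 pos [0.5387 0.253  0.1671] yaw 102.83 tilt 0.0024 | turn -0.521 shift [-6.939 -1.308 -0.258]
```

>>> {"op": "play_rows", "data": {
  "series": [
    [1,[0,0,0],[0,0,-0.52]],
    [1,[-1,-0.19,0],[0,0,0]],
    [1,[-1,-0.19,0],[0,0,0]],
    [1,[-1,-0.19,0],[0,0,0]],
    [1,[-1,-0.19,0],[0,0,0]],
    [1,[-1,-0.19,0],[0,0,0]],
    [1,[-1,-0.19,0],[0,0,0]],
    [1,[-1,-0.19,-0.2],[0,0,0]]
  ]
}}

```text
t: 18.6
tool_pos: [0.5749, -0.103, 0.1752]
tool_rot: [-1.873, -2.521, 0.0]
contact_force: [1.1, 0.6, -0.5]
opening: 0.085
grip_force: 0.0
```

>>> {"op": "play_rows", "data": {
  "series": [
    [1,[0,0,0],[0,0,0]],
    [1,[0,0,0],[0,0,0]]
  ]
}}

```text
t: 18.85
tool_pos: [0.5754, -0.1012, 0.1756]
tool_rot: [-1.874, -2.521, -0.001]
contact_force: [0.2, 0.4, -0.1]
opening: 0.0852
grip_force: 0.0
```

```bash
python3 -c "
from seg import *
snap('wrist','w8');big('w8');plan(.5776,-.0979,.18,107)
print(match('w8',pale('w8'),BOARD,(.5776,-.0979,17)))
"
```

```text
scale 1.5625
t 18.90 pos [ 0.5752 -0.1006  0.1752] yaw 106.81 tilt 0.0007 | turn -0.024 shift [ 0.038  0.061 -0.096]
(array([ 0.5765, -0.0979]), np.float64(17.29), 'err px', np.float64(352.4), 'of', np.float64(5156.0))
```

View pics/w8_v.png

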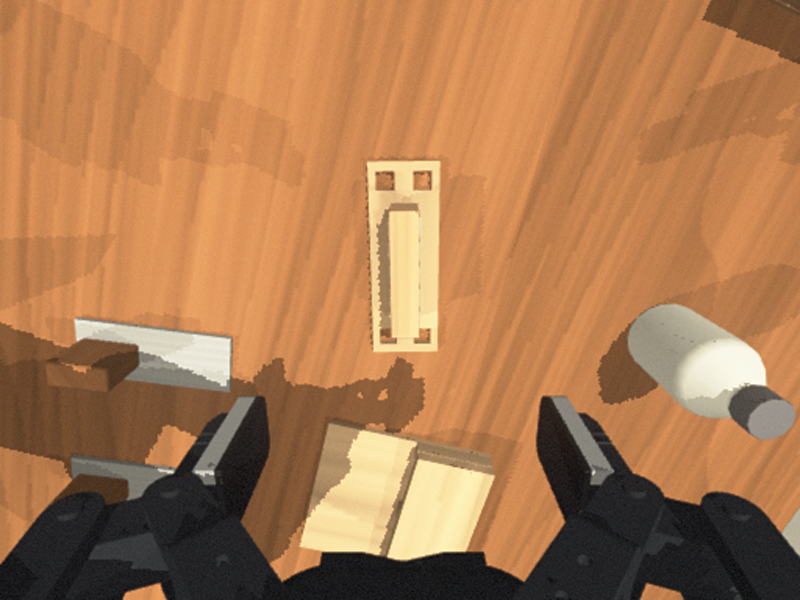

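The board is at (404,256), with corners (366,161), (440,160), (438,351) and (373,351). The holder is at (400,490).

```bash
python3 -c "
from h import *
r=fit('w8',FOOT,[(373,351),(438,351),(440,160),(366,161)],(.577,-.098,17));print(r)
plan(r[0][0],r[0][1],.015,r[1]+90)"
```

```text
(array([ 0.5769, -0.0972]), np.float64(17.53), 'rms', np.float64(0.38))
t 18.90 pos [ 0.5752 -0.1006  0.1752] yaw 106.81 tilt 0.0007 | turn -0.090 shift [0.055 0.052 3.204]
```

>>> {"op": "play_rows", "data": {
  "series": [
    [1,[0.06,0.05,0.6],[0,0,-0.09]],
    [1,[0,0,0.7],[0,0,0]],
    [1,[0,0,0.7],[0,0,0]],
    [1,[0,0,0.7],[0,0,0]],
    [1,[0,0,0.5],[0,0,0]],
    [1,[0,0,0],[0,0,0]],
    [0,[0,0,0],[0,0,0]],
    [0,[0,0,0],[0,0,0]]
  ]
}}

```text
t: 19.9
tool_pos: [0.5783, -0.098, 0.0172]
tool_rot: [1.855, 2.532, 0.002]
contact_force: [-0.4, 0.1, 0.8]
opening: 0.0518
grip_force: 0.0
```

>>> {"op": "play_rows", "data": {
  "series": [
    [0,[0,0,0],[0,0,0]],
    [0,[0,0,0],[0,0,0]],
    [0,[0,0,0],[0,0,0]]
  ]
}}

```text
t: 20.27
tool_pos: [0.5778, -0.0982, 0.0163]
tool_rot: [1.857, 2.532, 0.001]
contact_force: [-0.7, 0.2, 4.8]
opening: 0.0168
grip_force: 49.7
```

>>> {"op": "play_rows", "data": {
  "series": [
    [0,[0,0,-0.7],[0,0,0]],
    [0,[0,0,-0.7],[0,0,0]],
    [0,[0,0,-0.7],[0,0,0.8]],
    [0,[0,0,-0.7],[0,0,0.8]],
    [0,[0,0,-0.3],[0,0,0.8]],
    [0,[0,0,0],[0,0,0.78]],
    [0,[0,0,0],[0,0,0]]
  ]
}}

```text
t: 21.15
tool_pos: [0.5765, -0.0979, 0.1697]
tool_rot: [-2.368, -2.063, 0.001]
contact_force: [0.0, 0.2, -1.4]
opening: 0.0172
grip_force: 49.2
```

```bash
python3 -c "
from h import *
plan(.5947,.2452,.17,82.2)"
```

```text
t 21.15 pos [ 0.5765 -0.0979  0.1697] yaw 82.12 tilt 0.0010 | turn -0.011 shift [ 6.848e+00 -5.710e-01 -5.000e-03]
```

>>> {"op": "play_rows", "data": {
  "series": [
    [0,[0.97,-0.08,0],[0,0,0]],
    [0,[0.97,-0.08,0],[0,0,0]],
    [0,[0.97,-0.08,0],[0,0,0]],
    [0,[0.97,-0.08,0],[0,0,0]],
    [0,[0.97,-0.08,0],[0,0,0]],
    [0,[0.97,-0.08,0],[0,0,0]],
    [0,[0.97,-0.09,0],[0,0,0]],
    [0,[0,0,0],[0,0,0]]
  ]
}}

```text
t: 22.15
tool_pos: [0.5948, 0.245, 0.1691]
tool_rot: [-2.363, -2.068, 0.002]
contact_force: [0.0, -0.5, -1.4]
opening: 0.0171
grip_force: 49.2
```

>>> {"op": "play_rows", "data": {
  "series": [
    [0,[0,0,0.5],[0,0,0]],
    [0,[0,0,0.6],[0,0,0]],
    [0,[0,0,0.5],[0,0,0]],
    [0,[0,0,0.3],[0,0,0]],
    [0,[0,0,0],[0,0,0]],
    [0,[0,0,0],[0,0,0]]
  ]
}}

```text
t: 22.9
tool_pos: [0.5966, 0.2422, 0.0765]
tool_rot: [2.369, 2.062, 0.003]
contact_force: [0.3, 0.4, -1.0]
opening: 0.0171
grip_force: 49.2
```

```bash
python3 -c "
from h import *
snap('wrist','w9');big('w9',3,(130,50,390,240));plan(.5942,.2451,.07,82.2)"
```

```text
scale 3
t 22.95 pos [0.5968 0.2423 0.0769] yaw 82.06 tilt 0.0025 | turn -0.018 shift [ 0.048 -0.058  0.138]
```

View pics/w9_v.png

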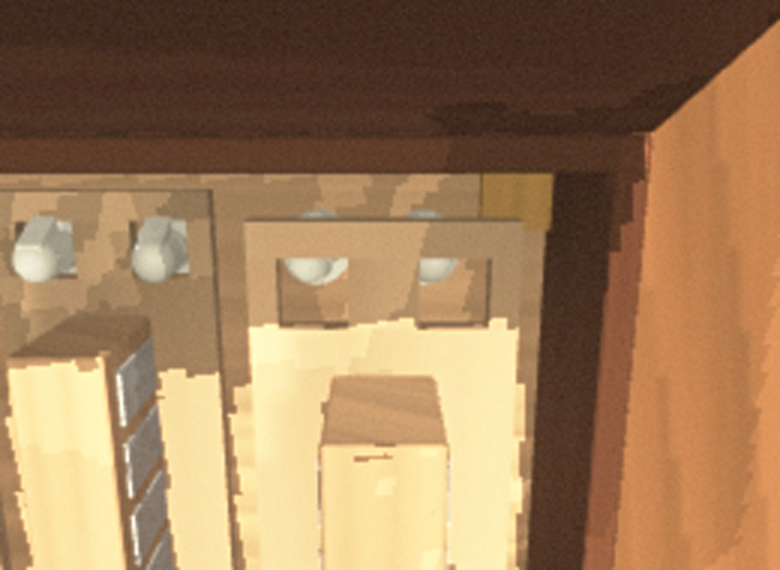

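```bash
python3 - <<'E'
from m import *
def go(f,z,tips,q,off):
    P=[(x/1e3,.054,.036) for x in(-12,12)];px=c2(tips,3,off)
    a=res(f,P,px,(.59,.245,-7.9))[0]
    b=[(-.018,.060,z),(-.006,.060,z),(.006,.060,z),(.018,.060,z),(-.018,.048,z),(-.006,.048,z),(.006,.048,z),(.018,.048,z),(-.023,.066,z),(.023,.066,z)]
    b=res(f,b,c2(q,3,off),(.59,.245,-7.9))[0]
    d=(a-b)[:2];t=np.radians(82.1)
    print(a,b,'bay-board tool x,y mm',(1e3*np.array([d@[np.cos(t),np.sin(t)],d@[np.sin(t),-np.cos(t)]])).round(2))
go('w4',.0614,[(262,372),(385,372)],[(217,361),(290,361),(360,361),(432,361),(217,430),(290,430),(360,430),(432,430),(184,322),(464,322)],(150,20))
go('w7',.0723-.0107,[(322,278),(445,278)],[(278,264),(349,264),(418,264),(490,264),(278,331),(349,331),(418,331),(490,331),(246,228),(521,228)],(130,50))
go('w9',.0769-.0103,[(313,262),(437,262)],[(278,258),(349,258),(418,258),(490,258),(278,326),(349,326),(418,326),(490,326),(246,221),(521,221)],(130,50))
E
```

```text
[ 0.4854  0.2603 -7.8169] [ 0.4857  0.2608 -7.7621] bay-board tool x,y mm [-0.54 -0.23]
[ 0.5405  0.2524 -7.8369] [ 0.5406  0.2533 -7.8168] bay-board tool x,y mm [-0.91  0.02]
[ 0.5966  0.2445 -7.9644] [ 0.5982  0.2439 -7.9422] bay-board tool x,y mm [ 0.37 -1.67]
```

>>> {"op": "play_rows", "data": {
  "series": [
    [0,[0.02,-0.035,0],[0,0,0]],
    [0,[0,0,0],[0,0,0]],
    [0,[0,0,0.3],[0,0,0]],
    [0,[0,0,0.2],[0,0,0]],
    [0,[0,0,0.15],[0,0,0]],
    [0,[0,0,0.12],[0,0,0]],
    [0,[0,0,0],[0,0,0]]
  ]
}}

```text
t: 23.82
tool_pos: [0.5951, 0.2432, 0.0367]
tool_rot: [2.369, 2.061, 0.002]
contact_force: [3.8, -1.7, -1.7]
opening: 0.0172
grip_force: 49.2
```

>>> {"op": "play_rows", "data": {
  "series": [
    [0,[0,0,0.06],[0,0,0]],
    [0,[0,0,0.06],[0,0,0]],
    [0,[0,0,0],[0,0,0]]
  ]
}}

```text
t: 24.2
tool_pos: [0.5946, 0.2434, 0.0342]
tool_rot: [2.37, 2.062, -0.001]
contact_force: [-6.5, -4.1, 16.6]
opening: 0.0171
grip_force: 54.3
```

>>> {"op": "play_rows", "data": {
  "series": [
    [0,[0,0,0.05],[0,0,0]],
    [0,[0,0,0],[0,0,0]],
    [0.4,[0,0,0],[0,0,0]],
    [0.4,[0,0,0],[0,0,0]],
    [0.4,[0,0,-0.35],[0,0,0]],
    [0.4,[0,0,-0.8],[0,0,0]],
    [0.4,[0,0,-0.9],[0,0,0]],
    [0.4,[0,0,-0.9],[0,0,0]]
  ]
}}

```text
t: 25.2
tool_pos: [0.5939, 0.2435, 0.1778]
tool_rot: [-2.37, -2.062, -0.0]
contact_force: [0.8, -0.4, -0.2]
opening: 0.034
grip_force: 0.0
```

>>> {"op": "play_rows", "data": {
  "series": [
    [0.4,[0,0,-0.6],[0,0,0]],
    [0.4,[0,0,0],[0,0,0]],
    [0.4,[0,0,0],[0,0,0]]
  ]
}}

```text
t: 25.58
tool_pos: [0.5935, 0.2433, 0.2047]
tool_rot: [-2.369, -2.062, 0.002]
contact_force: [-0.2, 0.3, -0.2]
opening: 0.0346
grip_force: 0.0
```

```bash
python3 -c "
from h import *
a=snap('wrist','w10');snap('side','d10');big('w10',2.2,(100,90,420,384));Y=.13;plan(.5495+.1366*Y,.3308+.9906*Y,.27,82.1)"
```

```text
scale 2.2
t 25.68 pos [0.593  0.2431 0.2034] yaw 82.05 tilt 0.0039 | turn -0.006 shift [ 4.217 -1.105 -1.332]
```

View pics/w10_v.png

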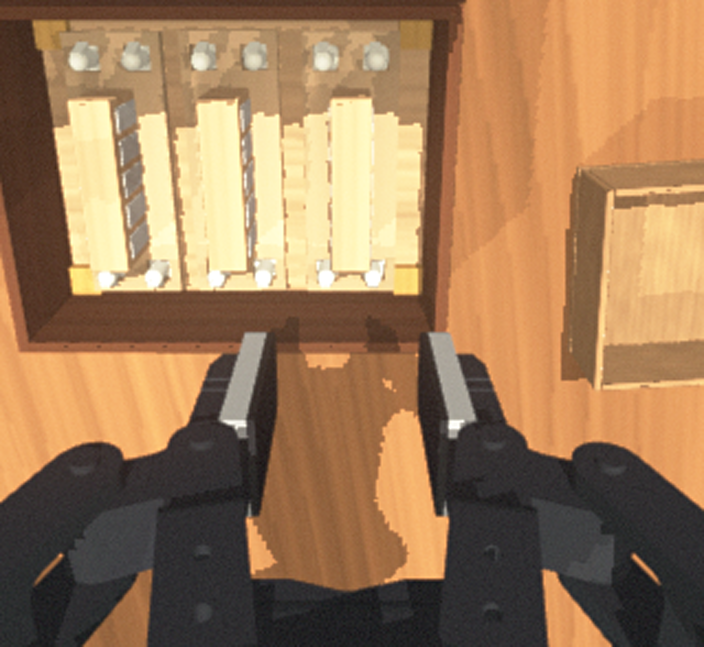

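All three boards sit alike at crop (105,185), (225,185) and (350,185), with posts showing through every hole. Next I'll shut the cover from behind.

>>> {"op": "play_rows", "data": {
  "series": [
    [0,[0,0,-0.7],[0,0,0]],
    [0,[0,-0.3,-0.63],[0,0,0]],
    [0,[0.7,-0.4,0],[0,0,0]],
    [0,[0.8,-0.4,0],[0,0,0]],
    [0,[0.9,0,0],[0,0,0]],
    [0,[0.9,0,0],[0,0,0]],
    [0,[0.9,0,0],[0,0,0]],
    [0,[0,0,0],[0,0,0]]
  ]
}}

```text
t: 26.68
tool_pos: [0.5675, 0.4611, 0.2688]
tool_rot: [-2.366, -2.065, 0.007]
contact_force: [-0.3, -0.3, 0.2]
opening: 0.0001
grip_force: 0.0
```

>>> {"op": "play_rows", "data": {
  "series": [
    [0,[0,0,0.6],[0,0,0]],
    [0,[0,0,0.6],[0,0,0]],
    [0,[0,0,0.5],[0,0,0]],
    [0,[0,0,0],[0,0,0]],
    [0,[0,0,0],[0,0,0]]
  ]
}}

```text
t: 27.3
tool_pos: [0.569, 0.4586, 0.188]
tool_rot: [2.37, 2.061, 0.001]
contact_force: [-0.4, 0.5, 0.8]
opening: 0.0002
grip_force: 0.0
```

```bash
cat > lid.py <<'E'
from h import *
o=ctrl.get_obs();d=o['tool_pos'][:2]-[.5495,.3308]
print('X %.4f Y %.4f Z %.4f'%(d@[.9906,-.1366],d@[.1366,.9906],o['tool_pos'][2]-.066),o['contact_force'].round(1))
E
python3 lid.py
```

```text
X 0.0019 Y 0.1293 Z 0.1220 [-0.4  0.5  0.8]
```

>>> {"op": "play_rows", "data": {
  "series": [
    [0,[-0.5,0,0],[0,0,0]],
    [0,[-0.4,0,-0.1],[0,0,0]],
    [0,[-0.35,0,-0.1],[0,0,0]],
    [0,[-0.35,0,-0.1],[0,0,0]],
    [0,[-0.35,0,-0.06],[0,0,0]],
    [0,[-0.3,0,0],[0,0,0]],
    [0,[0,0,0],[0,0,0]]
  ]
}}

```text
t: 28.18
tool_pos: [0.5529, 0.3462, 0.2051]
tool_rot: [2.371, 2.06, -0.002]
contact_force: [-0.8, -0.9, 0.3]
opening: 0.0001
grip_force: 0.0
```

```bash
python3 lid.py
```

```text
X 0.0013 Y 0.0157 Z 0.1391 [-0.8 -0.9  0.3]
```

>>> {"op": "play_rows", "data": {
  "series": [
    [0,[-0.35,0,0],[0,0,0]],
    [0,[-0.35,0,0.01],[0,0,0]],
    [0,[-0.33,0,0.03],[0,0,0]],
    [0,[-0.38,0,0.17],[0,0,0]],
    [0,[-0.38,0,0.23],[0,0,0]],
    [0,[-0.32,0,0.28],[0,0,0]],
    [0,[-0.3,0,0.32],[0,0,0]],
    [0,[0,0,0],[0,0,0]]
  ]
}}

```text
t: 29.18
tool_pos: [0.5348, 0.2267, 0.1503]
tool_rot: [-2.37, -2.059, 0.007]
contact_force: [0.4, 0.9, 0.7]
opening: -0.0003
grip_force: 0.0
```

```bash
python3 lid.py
```

```text
X -0.0004 Y -0.1051 Z 0.0843 [0.4 0.9 0.7]
```

>>> {"op": "play_rows", "data": {
  "series": [
    [0,[-0.21,0,0.36],[0,0,0]],
    [0,[-0.21,0,0.36],[0,0,0]],
    [0,[-0.14,0,0.5],[0,0,0]],
    [0,[0,0,0.2],[0,0,0]],
    [0,[0,0,0.1],[0,0,0]],
    [0,[0,0,0.05],[0,0,0]],
    [0,[0,0,0],[0,0,0]]
  ]
}}

```text
t: 30.05
tool_pos: [0.533, 0.2009, 0.0753]
tool_rot: [2.37, 2.062, 0.001]
contact_force: [0.2, -0.0, 0.6]
opening: -0.0
grip_force: 0.0
```

```bash
python3 lid.py
```

```text
X 0.0014 Y -0.1310 Z 0.0093 [ 0.2 -0.   0.6]
```

>>> {"op": "play_rows", "data": {
  "series": [
    [0,[0,0,0.05],[0,0,0]],
    [0,[0,0,0.05],[0,0,0]],
    [0,[0,0,0.03],[0,0,0]],
    [0,[0,0,0],[0,0,0]]
  ]
}}

```text
t: 30.55
tool_pos: [0.5334, 0.2008, 0.0719]
tool_rot: [2.369, 2.062, 0.001]
contact_force: [-7.8, -2.6, 16.7]
opening: 0.0002
grip_force: 8.3
```

The cover reads shut: the fingertip is at z=0.072 with 17 N. Next, the scrapers and holder.

>>> {"op": "play_rows", "data": {
  "series": [
    [0,[0,0,-0.6],[0,0,0]],
    [0,[0,0,-0.8],[0,0,0.94]],
    [0,[0,0,-0.8],[0,0,0.94]],
    [0,[0,0,-0.8],[0,0,0.94]],
    [0,[0,0,-0.8],[0,0,0.94]],
    [0,[0,0,-0.8],[0,0,0.94]],
    [0.6,[0,0,0],[0,0,0.94]],
    [0.6,[0,0,0],[0,0,0.94]]
  ]
}}

```text
t: 31.55
tool_pos: [0.5329, 0.2007, 0.2993]
tool_rot: [-3.04, -0.791, -0.003]
contact_force: [-0.3, -0.8, -0.3]
opening: 0.0357
grip_force: 0.0
```

>>> {"op": "play_rows", "data": {
  "series": [
    [0.6,[0,0,0],[0,0,0.94]],
    [0.6,[0,0,0],[0,0,0.94]],
    [0.6,[0,0,0],[0,0,0.94]],
    [0.6,[0,0.8,0],[0,0,0.85]],
    [0.6,[0,0.9,0],[0,0,0]],
    [0.6,[0,0.9,0],[0,0,0]],
    [0.6,[0,0.9,0],[0,0,0]],
    [0.6,[0,0.9,0],[0,0,0]]
  ]
}}

```text
t: 32.55
tool_pos: [0.5374, -0.0205, 0.2984]
tool_rot: [-3.142, -0.002, -0.001]
contact_force: [0.0, 0.2, 0.7]
opening: 0.0509
grip_force: 0.0
```

>>> {"op": "play_rows", "data": {
  "series": [
    [0.6,[0,0.9,0],[0,0,0]],
    [0.6,[0,0.9,0],[0,0,0]],
    [0.6,[0,0.9,0],[0,0,0]],
    [0.6,[0,0.9,0],[0,0,0]],
    [0.6,[0,0.9,0],[0,0,0]],
    [0.6,[0,0.7,0],[0,0,0]],
    [0.6,[0,0,0],[0,0,0]],
    [0.6,[0,0,0],[0,0,0]]
  ]
}}

```text
t: 33.55
tool_pos: [0.5377, -0.2786, 0.2982]
tool_rot: [-3.141, -0.002, 0.0]
contact_force: [-0.5, 0.4, -0.4]
opening: 0.0515
grip_force: 0.0
```

```bash
python3 -c "
from h import *
plan(.52,-.28,.30,0)
a=snap('wrist','w11');b=snap('side','d11')
x=cv2.resize(a[0:270,120:500],None,fx=2,fy=2,interpolation=cv2.INTER_CUBIC)
cv2.imwrite('pics/w11_v.png',x)"
```

```text
t 33.55 pos [ 0.5377 -0.2786  0.2982] yaw 0.06 tilt 0.0007 | turn 0.007 shift [-0.355  0.027 -0.036]
```

View pics/w11_v.png

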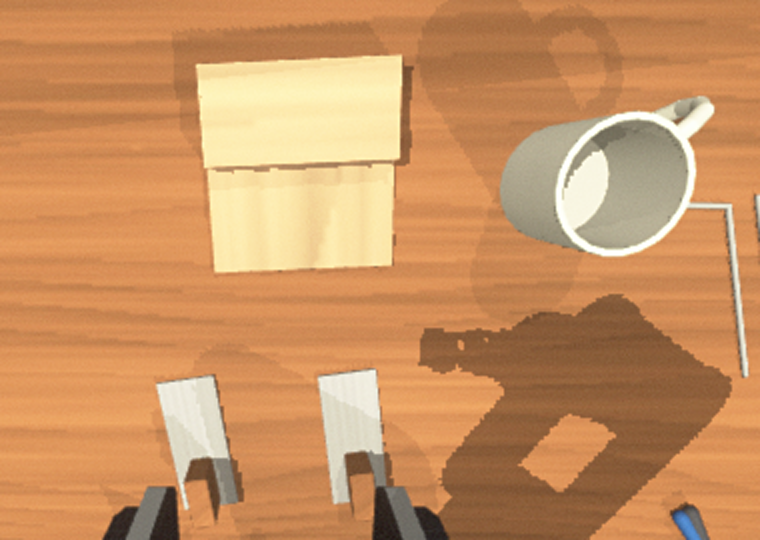

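The holder has its tray front edge at (215,272)-(392,266) and its bridge at (300,112). Scraper blade fronts are at (185,380) and (347,374). The mug at (600,180) is clear.

```bash
python3 - <<'E'
from m import *
o=(120,0)
H=[(-.065,.063,.005),(-.065,-.063,.005),(.005,.063,.026),(.005,-.063,.026),(.065,-.063,.026),(.065,.063,.026)]
print('holder',*res('w11',H,c2([(215,272),(392,266),(205,168),(400,162),(402,56),(197,65)],2,o),(.625,-.296,2)))
B=[(.055,.022,.004),(.055,-.022,.004),(-.055,-.022,.004)]
print('L',*res('w11',B,c2([(157,384),(213,375),(241,501)],2,o),(.42,-.215,10)))
B=[(.055,.022,.004),(.055,-.022,.004),(-.055,.022,.004)]
print('R',*res('w11',B,c2([(318,378),(376,369),(333,503)],2,o),(.42,-.33,10)))
E
```

```text
holder [ 0.624  -0.2962  2.1912] [[-0.08  0.41]
 [-0.24  0.11]
 [-0.38  0.33]
 [ 0.14 -0.53]
 [ 0.64  0.01]
 [-0.07 -0.2 ]]
L [ 0.4216 -0.2199  9.9633] [[-0.12  0.12]
 [ 0.16 -0.09]
 [-0.04 -0.03]]
R [ 0.4265 -0.3407  7.9243] [[-0.03 -0.49]
 [-0.08  0.23]
 [ 0.12  0.25]]
```

```bash
python3 -c "
from h import *
plan(.3921,-.2251,.014,9.96)"
```

```text
t 33.65 pos [ 0.5379 -0.2781  0.2984] yaw 0.12 tilt 0.0003 | turn -1.230 shift [-2.689 -1.548  5.688]
```

>>> {"op": "play_rows", "data": {
  "series": [
    [0.6,[0,0,0],[0,0,-0.62]],
    [0.6,[0,0,0],[0,0,-0.61]],
    [0.6,[-0.67,-0.39,0.7],[0,0,0]],
    [0.6,[-0.67,-0.39,0.8],[0,0,0]],
    [0.6,[-0.67,-0.38,0.8],[0,0,0]],
    [0.6,[-0.68,-0.39,0.8],[0,0,0]],
    [0.6,[0,0,0.6],[0,0,0]],
    [0.6,[0,0,0],[0,0,0]]
  ]
}}

```text
t: 34.65
tool_pos: [0.3903, -0.2237, 0.111]
tool_rot: [-3.126, -0.272, 0.005]
contact_force: [0.2, 0.7, 0.9]
opening: 0.0513
grip_force: 0.0
```

```bash
python3 -c "
from h import *
plan(.3921,-.2251,.014,9.96)"
```

```text
t 34.65 pos [ 0.3903 -0.2237  0.111 ] yaw 9.96 tilt 0.0049 | turn -0.000 shift [0.031 0.033 1.939]
```

>>> {"op": "play_rows", "data": {
  "series": [
    [0.6,[0.03,0.03,0.6],[0,0,0]],
    [0.6,[0,0,0.7],[0,0,0]],
    [0.6,[0,0,0.62],[0,0,0]],
    [0.6,[0,0,0],[0,0,0]],
    [0,[0,0,0],[0,0,0]],
    [0,[0,0,0],[0,0,0]],
    [0,[0,0,0],[0,0,0]],
    [0,[0,0,0],[0,0,0]]
  ],
  "force": 50
}}

```text
t: 35.65
tool_pos: [0.3954, -0.2283, 0.0198]
tool_rot: [3.127, 0.27, 0.005]
contact_force: [0.0, 0.9, 5.8]
opening: 0.017
grip_force: 50.7
```

>>> {"op": "play_rows", "data": {
  "series": [
    [0,[0,0,-0.5],[0,0,0]],
    [0,[0,0,-0.5],[0,0,0]],
    [0,[0,0,0],[0,0,0.49]],
    [0,[0,0,0],[0,0,0.48]],
    [0,[0,0,0],[0,0,0]]
  ]
}}

```text
t: 36.28
tool_pos: [0.3938, -0.2273, 0.0678]
tool_rot: [3.14, 0.06, 0.001]
contact_force: [-0.3, 0.9, -1.9]
opening: 0.017
grip_force: 49.6
```

```bash
python3 -c "
from h import *
plan(.5978-.07,-.2671-.0027,.07,2.19)
snap('wrist','w12')"
```

```text
t 36.27 pos [ 0.3938 -0.2273  0.0678] yaw 2.17 tilt 0.0010 | turn -0.002 shift [ 2.646  0.952 -0.044]
```

>>> {"op": "play_rows", "data": {
  "series": [
    [0,[0.5,0.19,0],[0,0,0]],
    [0,[0.5,0.19,0],[0,0,0]],
    [0,[0.5,0.19,0],[0,0,0]],
    [0,[0.5,0.19,0],[0,0,0]],
    [0,[0.5,0.19,0.2],[0,0,0]],
    [0,[0,0,0.4],[0,0,0]],
    [0,[0,0,0],[0,0,0]],
    [0,[0,0,0],[0,0,0]]
  ]
}}

```text
t: 37.33
tool_pos: [0.5193, -0.2695, 0.0368]
tool_rot: [-3.14, -0.058, 0.002]
contact_force: [0.7, 0.8, -1.8]
opening: 0.017
grip_force: 49.6
```

```bash
python3 -c "
from h import *
plan(.5278,-.2698,.0285,2.19)
snap('wrist','w13');big('w13',3,(130,60,390,250))"
```

```text
t 37.33 pos [ 0.5193 -0.2695  0.0368] yaw 2.13 tilt 0.0015 | turn -0.007 shift [0.17  0.013 0.165]
scale 3
```

View pics/w13_v.png

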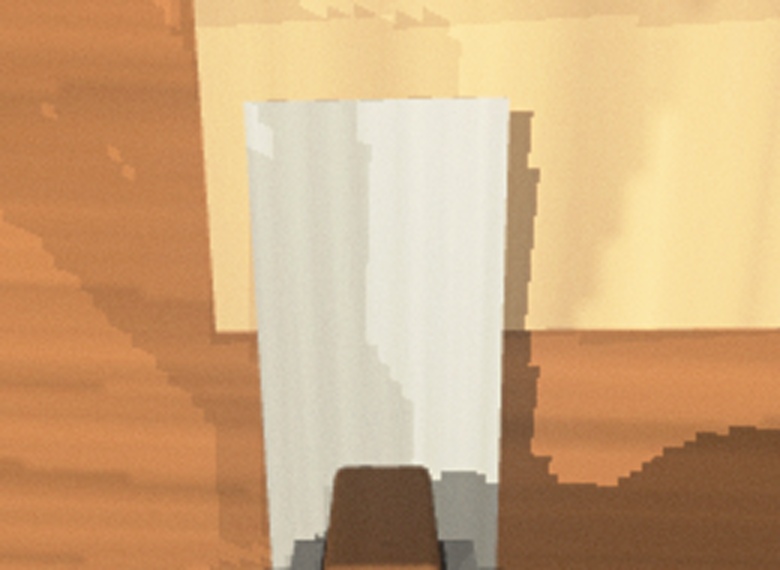

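```bash
python3 - <<'E'
from m import *
o=(130,60)
# blade: front corners and points along sides (fit)
f='w13'
P=[pix(f,*c2(p,3,o),.0213) for p in [(245,101),(510,98),(265,430),(500,430)]]
print(np.round(P,4)); print('width',np.linalg.norm(P[0]-P[1]),'mid tip',(P[0]+P[1])/2)
for p in [(215,331),(780,329),(199,60)]: print('tray',pix(f,*c2(p,3,o),.005).round(4))
H=np.array([(-.065,.063),(-.065,-.063)]);
t=np.radians(2.19);X=np.array([np.cos(t),np.sin(t)]);Y=np.array([-X[1],X[0]])
print('pred corner',np.array([.624,-.2962])-.065*X+.063*Y)
m=((P[0]+P[1])/2)[:2]-[.624,-.2962];print('tip in holder',m@X,m@Y)
E
```

```text
[[ 0.6011 -0.2436  0.0213]
 [ 0.6032 -0.2875  0.0213]
 [ 0.5427 -0.2467  0.0213]
 [ 0.5444 -0.2905  0.0213]]
width 0.043867795808036965 mid tip [ 0.60215699 -0.26555415  0.0213    ]
tray [ 0.557  -0.2348  0.005 ]
tray [ 0.5616 -0.3467  0.005 ]
tray [ 0.6074 -0.2331  0.005 ]
pred corner [ 0.55664003 -0.23572989]
tip in holder -0.02065597027945309 0.03145816005634895
```

The blade tip mid is at (378,100). The tray corner at (215,331) puts it central to the +y slot, within about 1 mm.

>>> {"op": "play_rows", "data": {
  "series": [
    [0,[0,0,0.17],[0,0,0.08]],
    [0,[0,0,0],[0,0,0]],
    [0,[0,0,0],[0,0,0]]
  ]
}}

```text
t: 37.75
tool_pos: [0.5203, -0.27, 0.0288]
tool_rot: [-3.141, -0.041, 0.0]
contact_force: [-0.5, -0.9, -1.0]
opening: 0.017
grip_force: 49.6
```

>>> {"op": "play_rows", "data": {
  "series": [
    [0,[0.25,0,0],[0,0,0]],
    [0,[0.25,0,0],[0,0,0]],
    [0,[0.2,0,0],[0,0,0]],
    [0,[0,0,0],[0,0,0]]
  ]
}}

```text
t: 38.25
tool_pos: [0.5564, -0.269, 0.0289]
tool_rot: [3.141, 0.042, 0.001]
contact_force: [-0.7, -0.5, -0.6]
opening: 0.017
grip_force: 49.6
```

>>> {"op": "play_rows", "data": {
  "series": [
    [0,[0.25,-0.01,0],[0,0,0]],
    [0,[0.25,-0.01,0],[0,0,0]],
    [0,[0.2,0,0],[0,0,0]],
    [0,[0.1,0,0],[0,0,0]],
    [0,[0.05,0,0],[0,0,0]],
    [0,[0,0,0],[0,0,0]]
  ]
}}

```text
t: 39.0
tool_pos: [0.5977, -0.2669, 0.0287]
tool_rot: [-3.141, -0.041, 0.0]
contact_force: [-0.1, -0.2, -1.0]
opening: 0.017
grip_force: 49.6
```

>>> {"op": "play_rows", "data": {
  "series": [
    [0,[0.05,0,0],[0,0,0]],
    [0,[0.03,0,0],[0,0,0]],
    [0,[0,0,0],[0,0,0]]
  ]
}}

```text
t: 39.38
tool_pos: [0.6007, -0.2669, 0.0286]
tool_rot: [-3.141, -0.041, 0.004]
contact_force: [-5.8, -0.7, 0.9]
opening: 0.0171
grip_force: 49.9
```

Back wall felt (-6 N). I'll lower, release and go for the second scraper.

>>> {"op": "play_rows", "data": {
  "series": [
    [0,[0,0,0.07],[0,0,0]],
    [0,[0,0,0],[0,0,0]],
    [0.5,[0,0,0],[0,0,0]],
    [0.5,[0,0,0],[0,0,0]],
    [0.5,[0,0,-0.4],[0,0,0]],
    [0.6,[0,0,-0.8],[0,0,0]],
    [0.6,[0,0,-0.8],[0,0,-0.7]],
    [0.6,[0,0,0],[0,0,0]]
  ]
}}

```text
t: 40.38
tool_pos: [0.6052, -0.2686, 0.1326]
tool_rot: [3.129, 0.194, 0.015]
contact_force: [1.0, 0.7, 0.7]
opening: 0.0514
grip_force: 0.0
```

```bash
python3 -c "
from seg import *
snap('wrist','w14');plan(.3968,-.3448,.12,7.92)
# blade silhouette check of scraper R: grey pixels (low saturation)
h=cv2.cvtColor(cv2.imread('pics/w14.png'),cv2.COLOR_BGR2HSV).astype(int)
m=((h[...,1]<45)&(h[...,2]>110)).astype(np.uint8)
n,l,st,c=cv2.connectedComponentsWithStats(m)
for k in range(1,n):
  if st[k,4]>150: print(st[k],c[k].round(1),pix('w14',*c[k],.004).round(3))
print(proj('w14',[(.45,-.338,.004)]))
"
```

```text
t 40.42 pos [ 0.6037 -0.2678  0.1296] yaw 7.07 tilt 0.0069 | turn -0.106 shift [-4.312  0.955  0.193]
[ 437  162   75  118 3423] [486.6 211.7] [ 0.605 -0.495  0.004]
[ 230  165   51   54 1374] [253.3 188.7] [ 0.601 -0.266  0.004]
[180 244  23  35 294] [191.6 259.1] [ 0.519 -0.213  0.004]
[ 281  299   39   61 1819] [298.2 326.1] [ 0.448 -0.335  0.004]
[[301.13764128 324.63477311]]
```

>>> {"op": "play_rows", "data": {
  "series": [
    [0.6,[-0.86,0.19,0],[0,0,-0.11]],
    [0.6,[-0.86,0.19,0],[0,0,0]],
    [0.6,[-0.86,0.19,0],[0,0,0]],
    [0.6,[-0.86,0.19,0],[0,0,0]],
    [0.6,[-0.87,0.19,0.1],[0,0,0]],
    [0.6,[0,0,0],[0,0,0]],
    [0.6,[0,0,0],[0,0,0]]
  ]
}}

```text
t: 41.3
tool_pos: [0.3948, -0.3428, 0.12]
tool_rot: [-3.133, -0.217, -0.0]
contact_force: [-0.4, 0.3, 0.8]
opening: 0.0515
grip_force: 0.0
```

```bash
python3 -c "
from h import *
plan(.3968,-.3448,.016,7.92)"
```

```text
t 41.30 pos [ 0.3948 -0.3428  0.12  ] yaw 7.94 tilt 0.0007 | turn 0.002 shift [0.034 0.044 2.08 ]
```

>>> {"op": "play_rows", "data": {
  "series": [
    [0.6,[0.02,0.04,0.6],[0,0,0]],
    [0.6,[0,0,0.7],[0,0,0]],
    [0.6,[0,0,0.76],[0,0,0]],
    [0.6,[0,0,0],[0,0,0]],
    [0,[0,0,0],[0,0,0]],
    [0,[0,0,0],[0,0,0]],
    [0,[0,0,0],[0,0,0]],
    [0,[0,0,0],[0,0,0]]
  ]
}}

```text
t: 42.3
tool_pos: [0.3975, -0.3463, 0.0197]
tool_rot: [3.131, 0.218, 0.005]
contact_force: [0.8, 0.9, 6.1]
opening: 0.017
grip_force: 50.3
```

>>> {"op": "play_rows", "data": {
  "series": [
    [0,[0,0,-0.5],[0,0,0]],
    [0,[0,0,-0.5],[0,0,0]],
    [0,[0,0,0],[0,0,0.36]],
    [0,[0,0,0],[0,0,0.36]],
    [0,[0,0,0],[0,0,0]]
  ]
}}

```text
t: 42.92
tool_pos: [0.3957, -0.3448, 0.0673]
tool_rot: [-3.141, -0.061, 0.0]
contact_force: [-0.7, -0.5, -1.7]
opening: 0.017
grip_force: 49.2
```

```bash
python3 -c "
from h import *
plan(.5193+.0023,-.2695-.06-.0007,.0688,2.19)"
```

```text
t 42.92 pos [ 0.3957 -0.3448  0.0673] yaw 2.23 tilt 0.0002 | turn 0.005 shift [ 2.527 -0.197 -0.03 ]
```

>>> {"op": "play_rows", "data": {
  "series": [
    [0,[0.5,-0.04,0],[0,0,0]],
    [0,[0.5,-0.04,0],[0,0,0]],
    [0,[0.5,-0.04,0],[0,0,0]],
    [0,[0.5,-0.04,0],[0,0,0]],
    [0,[0.5,-0.04,0.2],[0,0,0]],
    [0,[0,0,0.4],[0,0,0]],
    [0,[0,0,0],[0,0,0]],
    [0,[0,0,0],[0,0,0]]
  ]
}}

```text
t: 43.92
tool_pos: [0.5195, -0.3301, 0.0368]
tool_rot: [-3.14, -0.06, 0.002]
contact_force: [-0.3, 0.2, -1.2]
opening: 0.0172
grip_force: 49.1
```

```bash
python3 - <<'E'
from h import *
snap('wrist','w15');plan(.5216,-.3302,.0285,2.19)
def chk(f,z):
    h=cv2.cvtColor(cv2.imread(f'pics/{f}.png'),cv2.COLOR_BGR2HSV).astype(int)
    m=((h[...,1]<45)&(h[...,2]>150)).astype(np.uint8)
    n,l,st,c=cv2.connectedComponentsWithStats(m)
    k=[k for k in range(1,n) if st[k,4]>1000 and abs(c[k][0]-257)<40]
    for k in k:
        ys=np.arange(st[k,1]+3,st[k,1]+60,8)
        L=[pix(f,np.where(l[y]==k)[0].min()-.5,y,z)[:2] for y in ys];Rr=[pix(f,np.where(l[y]==k)[0].max()+.5,y,z)[:2] for y in ys]
        L,Rr=np.array(L),np.array(Rr)
        mid=(L+Rr)/2;print(f,st[k],'mid',mid[0].round(4),mid[-1].round(4),'yaws',[np.degrees(np.arctan2(*(a[0]-a[-1])[::-1])).round(2) for a in (L,Rr)],'w',np.linalg.norm(L[0]-Rr[0]).round(4))
        t=np.radians(2.19);X=np.array([np.cos(t),np.sin(t)]);Y=np.array([-X[1],X[0]]);d=mid[0]-[.624,-.2962];print(d@X,d@Y)
chk('w13',.0213);chk('w15',ctrl.get_obs()['tool_pos'][2]-.0155)
E
```

```text
t 43.98 pos [ 0.5199 -0.3305  0.0375] yaw 2.18 tilt 0.0002 | turn -0.001 shift [ 0.034 -0.004  0.18 ]
w13 [  211    93    89   157 10745] mid [ 0.6008 -0.2652] [ 0.5726 -0.2667] yaws [np.float64(3.51), np.float64(2.61)] w 0.0443
-0.021997025273728953 0.031865443898746
w15 [  212    88    89   162 11555] mid [ 0.6034 -0.3262] [ 0.5756 -0.3275] yaws [np.float64(2.57), np.float64(2.71)] w 0.0439
-0.021743172350271643 -0.02915995671745936
```

>>> {"op": "play_rows", "data": {
  "series": [
    [0,[0,0,0.17],[0,0,0.04]],
    [0,[0,0,0],[0,0,0]],
    [0,[0,0,0],[0,0,0]]
  ]
}}

```text
t: 44.35
tool_pos: [0.5204, -0.3302, 0.0288]
tool_rot: [-3.141, -0.052, 0.0]
contact_force: [-0.0, 0.9, -1.6]
opening: 0.0173
grip_force: 49.1
```

>>> {"op": "play_rows", "data": {
  "series": [
    [0,[0.25,0,0],[0,0,0]],
    [0,[0.25,0,0],[0,0,0]],
    [0,[0.2,0,0],[0,0,0]],
    [0,[0,0,0],[0,0,0]]
  ]
}}

```text
t: 44.85
tool_pos: [0.5566, -0.329, 0.0289]
tool_rot: [3.141, 0.053, 0.001]
contact_force: [-0.3, 0.1, -0.6]
opening: 0.0167
grip_force: 49.1
```

>>> {"op": "play_rows", "data": {
  "series": [
    [0,[0.25,0,0],[0,0,0]],
    [0,[0.25,0,0],[0,0,0]],
    [0,[0.2,0,0],[0,0,0]],
    [0,[0.1,0,0],[0,0,0]],
    [0,[0.07,0,0],[0,0,0]],
    [0,[0,0,0],[0,0,0]]
  ]
}}

```text
t: 45.6
tool_pos: [0.599, -0.3275, 0.0287]
tool_rot: [-3.141, -0.052, 0.0]
contact_force: [0.3, -0.9, -1.9]
opening: 0.0169
grip_force: 49.1
```

>>> {"op": "play_rows", "data": {
  "series": [
    [0,[0.05,0,0],[0,0,0]],
    [0,[0.03,0,0],[0,0,0]],
    [0,[0,0,0],[0,0,0]]
  ]
}}

```text
t: 45.98
tool_pos: [0.601, -0.3276, 0.0286]
tool_rot: [-3.14, -0.052, 0.007]
contact_force: [-7.2, 0.4, 1.5]
opening: 0.017
grip_force: 49.6
```

>>> {"op": "play_rows", "data": {
  "series": [
    [0,[0,0,0.07],[0,0,0]],
    [0,[0,0,0],[0,0,0]],
    [0.35,[0,0,0],[0,0,0]],
    [0.35,[0,0,0],[0,0,0]],
    [0.35,[0,0,-0.4],[0,0,0]],
    [0.35,[0,0,-0.8],[0,0,0]],
    [0.35,[0,0,-0.8],[0,0,0]],
    [0.35,[-0.8,-0.3,-0.8],[0,0,0]]
  ]
}}

```text
t: 46.98
tool_pos: [0.5641, -0.3145, 0.1688]
tool_rot: [3.139, 0.053, 0.005]
contact_force: [-0.4, 0.2, 0.2]
opening: 0.03
grip_force: 0.0
```

>>> {"op": "play_rows", "data": {
  "series": [
    [0.35,[-0.2,-0.3,-0.9],[0,0,0]],
    [0.35,[0,0,-0.7],[0,0,0]],
    [0.35,[0,0,0],[0,0,0]],
    [0.35,[0,0,0],[0,0,0]]
  ]
}}

```text
t: 47.48
tool_pos: [0.552, -0.299, 0.2457]
tool_rot: [3.141, 0.052, 0.001]
contact_force: [-0.1, -0.3, -0.5]
opening: 0.0299
grip_force: 0.0
```

```bash
python3 - <<'E'
from h import *
snap('wrist','w16');snap('side','d16');snap('scene','s16');plan(.55,-.3,.3,0)
f='w16';h=cv2.cvtColor(cv2.imread(f'pics/{f}.png'),cv2.COLOR_BGR2HSV).astype(int)
m=((h[...,1]<60)&(h[...,2]>100)).astype(np.uint8);n,l,st,c=cv2.connectedComponentsWithStats(m)
t=np.radians(2.19);X=np.array([np.cos(t),np.sin(t)]);Y=np.array([-X[1],X[0]])
for k in range(1,n):
  if st[k,4]>60:
    d=pix(f,*c[k],.009)[:2]-[.624,-.2962]; print(st[k],'holder xy',(d@X).round(4),(d@Y).round(4))
# grip tops (brown) predicted at holder x -25, y +-30, z .049
for y in(.03,-.03):
  p=np.array([.624,-.2962])-.025*X+y*Y;u=proj(f,[(*p,.049)])[0];print(u.round(1),h[int(u[1]),int(u[0])])
# lid: free-edge line when shut, in scene: sample rows across predicted top face
t=np.radians(-7.85);X=np.array([np.cos(t),np.sin(t)]);Y=np.array([-X[1],X[0]])
for f in('s16','d16'):
  im=cv2.imread(f'pics/{f}.png')
  for x,y in((0,0),(.08,-.06),(-.08,-.06),(-.08,.05),(.08,.05)):
    p=np.array([.54,.2525])+x*X+y*Y;u=proj(f,[(*p,.072)])[0];print(f,x,y,u.round(0),im[int(u[1]),int(u[0])])
E
```

```text
t 47.62 pos [ 0.5514 -0.2987  0.2434] yaw 1.89 tilt 0.0030 | turn 0.236 shift [-0.028  0.026 -1.131]
[ 368   66  133  152 7871] holder xy -0.0161 -0.2108
[214  95  37  46 950] holder xy -0.0174 0.0283
[265  95  37  46 945] holder xy -0.017 -0.0293
[508 119   4  41  84] holder xy -0.0438 -0.3146
[205 241  20  48 472] holder xy -0.2258 0.0617
[291 241  20  47 452] holder xy -0.226 -0.0609
[465 289  47  60 241] holder xy -0.329 -0.3531
[229.7 124.5] [ 13 146 226]
[284.3 124.2] [ 13 152 222]
s16 0 0 [363. 271.] [ 40 234 255]
s16 0.08 -0.06 [316. 271.] [ 32  86 173]
s16 -0.08 -0.06 [366. 236.] [ 35  90 180]
s16 -0.08 0.05 [406. 267.] [ 40 105 200]
s16 0.08 0.05 [355. 308.] [ 30  80 164]
d16 0 0 [207. 263.] [ 87 164 221]
d16 0.08 -0.06 [183. 239.] [38 58 96]
d16 -0.08 -0.06 [253. 253.] [40 59 99]
d16 -0.08 0.05 [236. 287.] [ 42  60 103]
d16 0.08 0.05 [160. 271.] [35 53 90]
```

```bash
python3 -c "
from station import ctrl
print(ctrl.finish_job())"
```

```text
the job is handed in; nothing more can be done
None
```

I've handed the job in: the three reed boards are clicked into their bays, the cover is shut, and both scrapers are home in their slots. The glue bottle, parts box and mug were not touched, and it took about 48 s of the 208 s. No verdict came back. My picture views had run out by the end, so for the shut cover and the scrapers I'm relying on force readings and image measurements.

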